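# Move the chip round on by one station

### The job

Move the three chip carriers on by one station: the one with two big caps, now on the rocker, goes on the imager; the one with four small fittings in a row, now on the imager, goes on the warming plate; the one with the single wide round chamber, now on the warming plate, goes on the rocker. Each station holds only one carrier, so use the empty steel tray to park one meanwhile if you need it. Keep the carriers level, set each down gently without dropping it, centred and square on its new seat, and leave the flask, jar and tube rack where they are.

Things in the scene. Friction and masses are not known exactly. Their poses are not given: they have to be found in the camera images.
- carrier_two: Loose chip carrier, 0.22 kg: blue base 48 x 104 x 8 mm under a clear block 50 (x) x 64 (y) x 20 mm, its flat sides 8 to 28 mm above the underside; on it two big round caps, 29 mm across, 31 mm apart along y; 49 mm high in all. Starts on the rocker. Grip across the block's 50 mm at mid-length. Origin: centre of the underside; x short way, y long way, z up; alike either way round.
- carrier_four: Loose chip carrier, 0.22 kg: blue base 48 x 104 x 8 mm under a clear block 50 (x) x 64 (y) x 20 mm, its flat sides 8 to 28 mm above the underside; on it four slim fittings, 14 mm across, in a row along y; 49 mm high in all. Starts on the imager. Grip across the block's 50 mm at mid-length. Origin: centre of the underside; x short way, y long way, z up; alike either way round.
- carrier_round: Loose chip carrier, 0.22 kg: blue base 48 x 104 x 8 mm under a clear block 50 (x) x 64 (y) x 20 mm, its flat sides 8 to 28 mm above the underside; on it one wide low round chamber, 44 mm across; 40 mm high in all. Starts on the warming plate. Grip across the block's 50 mm at mid-length. Origin: centre of the underside; x short way, y long way, z up; alike either way round.
- imager: Compact inverted imager: white box with a black stage plate 130 (x) x 150 (y) mm on top; round glass window in its centre. Fixed. Origin: on the bench below the seat's centre; the flat seat is 70 mm higher. Box: 170 mm along y, x from -100 (front) to 75 mm; nothing stands above the stage. A carrier sits centred, its long side along the station's y.
- warmer: Warming plate: grey case with a bare aluminium plate 126 (x) x 152 (y) mm on top and a lower control strip with a black knob in front. Fixed. Origin: on the bench below the seat's centre; the flat seat is 52 mm higher. Case: 170 mm along y, x from -108 (front) to 70 mm. A carrier sits centred, its long side along the station's y.
- rocker: See-saw rocker, standing still and level: steel platform 144 (x) x 176 (y) mm with a black dotted rubber mat over a smaller grey drive box. Fixed. Origin: on the bench below the seat's centre; the flat seat is 60 mm higher. Two lips along its y ends, 84 mm from the centre, rise 4 mm above the mat. A carrier sits centred, its long side along the station's y.
- tray: Empty shallow steel tray, 158 (x) x 176 (y) mm, with a flat floor 3 mm above the bench and a lip 8 mm above the bench all round: the free parking spot. Fixed. Origin: on the bench below its centre; z up.
- flask: Bystander: small clear culture flask lying flat with a red screw cap, 46 x 98 x 27 mm. Origin: underside, near the middle.
- jar: Bystander: brown glass jar with a black lid, 48 mm across, 58 mm high. Origin: centre of the underside.
- tube_rack: Bystander: white tube rack with some capped tubes, 50 x 100 mm, 48 mm high. Origin: centre of the underside.

How it is judged:
By the outcome, as a careful person would: the job done as asked, in the order asked, and still so for the second after the job is handed in, with the robot touching nothing.
It also fails if it takes over 109 s, if anything falls off the work surface, if the arm or the gripper's body presses on something with over 40 N, if the wrist force passes 120 N, or if a joint passes its speed limit or range.

### The arm

A 6-joint arm with a two-finger parallel gripper is mounted at the origin on the work surface. World frame = base frame: x ahead of the robot, y to its left, z up, the work surface at z = 0. Lengths are in mm, angles in rad, forces in N, time in s.
With the tool pointing down it reaches from about 325 to 850 mm from the base axis. Payload 4.4 kg.
Tool frame: the origin (TCP) lies between the finger pads; the fingertips stand 17 mm ahead of it and the grasp point (between the pads) lies 2 mm behind it; z points along the fingers, y is the direction in which the jaws open and shut (so a half turn about z gives the same grasp; the last joint's range is limited). The gripper opens to 94 mm and grips with 3 to 60 N. Pads are 16 mm wide; open, the fingers measure 119 mm over their backs; the gripper's body (75 mm by 177 mm) begins 78 mm behind the grasp point.
Start: joints at [-1.458, 0.207, 1.542, -0, 1.393, -0.15], TCP at [149.364, -555.263, 186.447] pointing down, gripper open.
Joint ranges: [-2.73, 2.73], [-0.86, 2.22], [0.23, 2.46], [-1.11, 4.25], [0.08, 2.63], [-2.82, 2.82]. Speed limits (rad/s): [2.79, 2.79, 3.14, 3.14, 3.14, 3.14].

### API

Orientations are given as a 3x3 rotation matrix whose columns are the frame's x, y, z axes.
In Python, from cell import sensors, get_image, workorder, recognise, masks_of gives the robot as it stands.
- The arm moves only by the tool drive_tool, never from a script. Its argument "plan" is a list of rows, each a list of 5 numbers: the closure, from 0 (fully open) to 1 (shut), then the shift along the world's x, y, z in mm, then the turn about the world's z in degrees. A call has 1 to 10 rows; each row shifts and turns the pose as measured when the row begins; what a row does not reach is not made up. A row lasts 1/12 s, in which the tool goes at most 41.7 mm and 7.16 degrees, less where a joint would pass 70% of its speed; a pose out of reach is approached as far as the arm can. A call with a gripper value outside its range is refused whole. The fingers move at their own pace and stop on an object; "squeeze" is the grip in N (left out, the last holds). Time passes only in rows, so rows that do not move let the fingers close. It gives the time, the measured TCP pose, the force and the opening at its end, in the units of the state.
- sensors.state(): the state, without advancing time (a new reading comes with each control period).
- get_image(name): name is "side" or "top"; returns a dict with "image" (420x560x3 uint8, blue, green, red), "K" (3x3 intrinsics, pixels), "k1" (the pictures are not rectified: a ray, as slopes to the right and down, at radius r is drawn at 1 + k1 r^2 times it, then the intrinsics apply), "xyz" and "attitude" of the camera in the world. Camera axes: x right, y down, z forward; pixel columns grow to the right and rows downward; lengths in mm; the calibration is good to about 2 mm. A picture is of the moment at which its call begins. There is no depth.
- workorder.sign_off(): hands the job in, once; it reports no verdict.
Trained networks look in a picture, given as the dict that the camera call returned (one of the last four; its "shot" number tells which), for a name from the list of things; names that differ only in an ending like _2 or _b are one class to them, and where a whole thing is asked for, a point or a joint stands for the part that bears it (a point fixed in the world has none). Each returns a list of dicts, best first, with "score" (0 to 1); they miss things now and then, are a little off and sometimes report something else, mostly with a low value. They report only what shows in the picture. A call takes as long as a camera call.
- recognise(label, picture): "rect" ([left, top, right, bottom] as shares, 0 to 1, of the picture: columns of its width, rows of its height, round what is visible of it).
- masks_of(label, picture): "mask" (420x560 bool, what is visible of it) and "rect" ([left, top, right, bottom] as shares, 0 to 1, of the picture: columns of its width, rows of its height, round what is visible of it).
The state is a dict: "clock": time; "joint_pos": joint angles; "qd": joint speeds; "tau": joint torques, N m; "tool_pos": TCP position; "ee_rot": TCP orientation; "force": force on the tool from outside, world axes, zero at the start; "moment": the same for the moment, N m; "grip_width": finger opening in mm.
Only numpy, scipy, OpenCV 4.12 (cv2) and the standard library are available. Lean on these libraries where they do the work, as an engineer would, in place of code of your own. Each camera call takes 0.05 s, during which the arm holds its last target.

## Working session

There is one attempt and no reset: what is moved stays moved. The work goes in short steps, Python scripts to look and compute and a tool call to move; the robot and the scene stay as the last step left them, time stands still between calls to the robot, and variables do not carry over. Pictures are saved under pics/ and viewed, and the job is handed in when it is done.

Besides the shell and the picture viewer there is one more tool, called after "Call:" as name(argument=value, ...) on one line, values as JSON. drive_tool: Moves the arm, as the interface text tells. Its arguments: {"type":"object","properties":{"plan":{"type":"array"},"squeeze":{"type":"number"}},"required":["plan"]}

```bash
ls; mkdir -p pics; cat > h.py <<'E'
import numpy as np, cv2
from cell import sensors, get_image, workorder, recognise, masks_of
def und(p,d):
    K=np.array(d["K"]);q=(np.asarray(p,float).reshape(-1,2)-K[:2,2])/[K[0,0],K[1,1]]
    r=np.linalg.norm(q,axis=1,keepdims=True);u=r.copy()
    for _ in range(20): u=r/(1+d["k1"]*u**2)
    return q*np.where(r>0,u/np.maximum(r,1e-9),1)
def rays(p,d):
    q=und(p,d);return np.c_[q,np.ones(len(q))]@np.array(d["attitude"]).T
def onz(p,d,z):
    v=rays(p,d);c=np.array(d["xyz"]);return c+v*((z-c[2])/v[:,2:3])
def proj(P,d):
    K=np.array(d["K"]);q=(np.asarray(P,float).reshape(-1,3)-d["xyz"])@np.array(d["attitude"])
    s=q[:,:2]/q[:,2:];s=s*(1+d["k1"]*(s**2).sum(1,keepdims=True))
    return s*[K[0,0],K[1,1]]+K[:2,2]
E
python3 - <<'E'
from h import *
for n in("top","side"):
    d=get_image(n);cv2.imwrite(f"pics/{n}0.png",d["image"]);print(n,d["K"],d["k1"],d["xyz"],d["attitude"],d["shot"])
    for l in "carrier_two carrier_four carrier_round imager warmer rocker tray flask jar tube_rack".split():
        for r in recognise(l,d)[:3]: print(l,round(r["score"],2),(np.array(r["rect"])*[560,420,560,420]).round(1))
print(sensors.state())
E
```

```text
pics
top [[428.02573379   0.         275.96216974]
 [  0.         428.02573379 203.96394202]
 [  0.           0.           1.        ]] 0.03530311041553365 [ 415.60081631   20.04479782 1090.21072673] [[-0.02071915 -0.98298579  0.18250931]
 [-0.99975557  0.01896182 -0.01136864]
 [ 0.0077145  -0.18270025 -0.9831384 ]] 1
carrier_two 0.58 [110.4 275.8 156.4 302.5]
carrier_four 0.93 [407.5 272.  454.7 293.1]
carrier_four 0.27 [ 92.6 253.4 174.5 322.8]
carrier_round 0.68 [308.6 184.7 356.4 205.7]
imager 0.69 [384.9 241.3 473.1 326.9]
warmer 0.55 [296.5 169.4 368.2 241.7]
rocker 0.86 [ 94.1 255.2 177.7 322.7]
tray 0.86 [195.9 171.8 270.2 238.4]
flask 0.6 [275.6 126.9 317.2 149.5]
jar 0.75 [137.2 170.8 157.2 195.8]
tube_rack 0.61 [406.  162.6 448.5 191.3]
side [[391.16768689   0.         275.52908961]
 [  0.         391.16768689 204.98681891]
 [  0.           0.           1.        ]] 0.02803560848059616 [ 85.88101368 695.14455506 645.14212802] [[-0.78985035 -0.33680875  0.51253906]
 [-0.61320403  0.41894395 -0.66967663]
 [ 0.01082782 -0.84323534 -0.53743551]] 2
carrier_two 0.7 [220.7 305.3 
[... 670 characters left out ...]
e-05,
        1.39350791e+00, -1.50513739e-01]), 'qd': array([ 2.39066319e-04,  1.17509041e-03,  5.13355871e-05, -1.31773865e-04,
       -4.59844156e-04,  7.10663961e-04]), 'tau': array([ 8.00701928e-04, -3.70889962e+01, -2.81764036e+01,  6.99884794e-02,
        2.75710761e-02, -2.38564684e-05]), 'tool_pos': array([ 149.35478611, -555.27450576,  186.44302419]), 'ee_rot': array([[ 9.65664485e-01,  2.59792421e-01, -2.04815897e-05],
       [ 2.59792421e-01, -9.65664485e-01,  1.48337225e-05],
       [-1.59246551e-05, -1.96453608e-05, -1.00000000e+00]]), 'force': array([0.97443579, 0.72227872, 0.84597058]), 'moment': array([-0.0316021 ,  0.00075749,  0.00503939]), 'grip_width': 93.79525715042584}
```

View pics/top0.png

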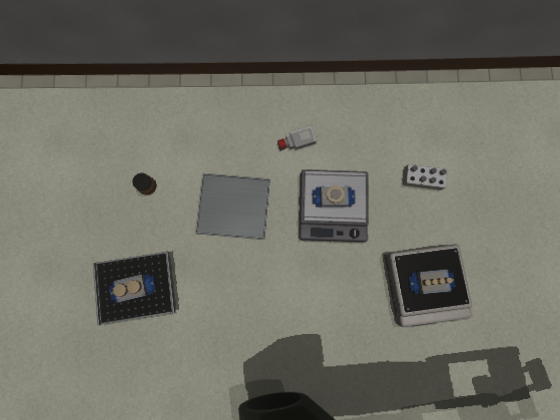

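View pics/side0.png

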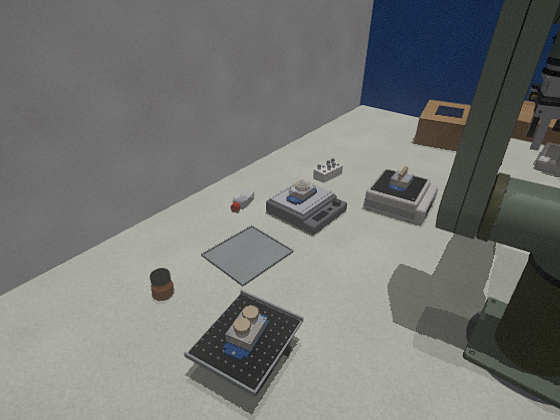

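```bash
python3 - <<'E'
import cv2,numpy as np
t=cv2.imread("pics/top0.png")
def c(x0,y0,x1,y1,n,s=6,src=t): cv2.imwrite(n,cv2.resize(src[y0:y1,x0:x1],None,fx=s,fy=s,interpolation=cv2.INTER_CUBIC))
a=[t[250:330,90:180],t[235:335,380:480][:80,:90],t[165:245,290:380],t[165:245,188:278]]
a=[cv2.resize(i,(400,300*400*80//90//300)) if 0 else cv2.resize(i,None,fx=4.2,fy=3.7*4.2/3.7,interpolation=cv2.INTER_CUBIC)[:300,:] for i in [x[:71] for x in a]]
a=[cv2.resize(x,(397,299)) for x in a]
cv2.imwrite("pics/tc.png",np.vstack([np.hstack(a[:2]),np.hstack(a[2:])]))
E
```

```text
(no output)
```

View pics/tc.png

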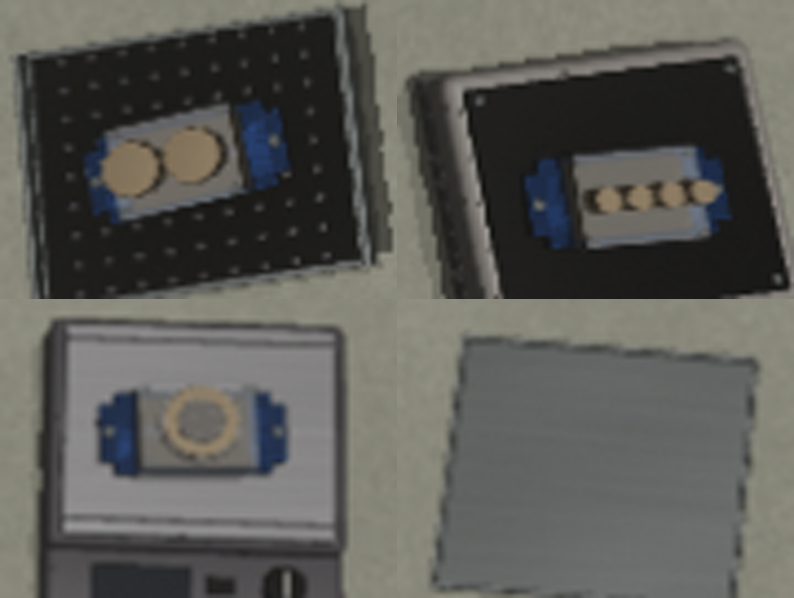

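The top view shows the rocker at about (135,288), the tray at (233,206), the warmer at (334,200) and the imager at (430,285), with carriers two, round and four on them as stated. The side view agrees. Next I fit the known outlines to the edges in both views, first with the height left free.

```bash
cat > fit.py <<'E'
from h import *
from scipy.optimize import minimize, differential_evolution
from scipy.ndimage import map_coordinates
def rectpts(sx,sy,z,n=40):
    t=np.linspace(-.46,.46,n);P=[];N=[]
    for s in(-.5,.5):
        P+= [[s*sx,a*sy,z] for a in t]; N+=[[0,1,0]]*n
        P+= [[a*sx,s*sy,z] for a in t]; N+=[[1,0,0]]*n
    return np.array(P),np.array(N,float)
def grads(d,s):
    g=cv2.GaussianBlur(d["image"].astype(np.float32),(0,0),s)
    return [(cv2.Sobel(g[:,:,c],cv2.CV_32F,1,0),cv2.Sobel(g[:,:,c],cv2.CV_32F,0,1)) for c in range(3)]
def score(p,parts,ims,G):
    x,y,a,dz=p;c,s=np.cos(a),np.sin(a);R=np.array([[c,-s,0],[s,c,0],[0,0,1]]);tot=0
    for P,T in parts:
        W=P@R.T+[x,y,dz];W2=W+T@R.T
        for d,g in zip(ims,G):
            u=proj(W,d);v=proj(W2,d)-u;v/=np.linalg.norm(v,axis=1,keepdims=True);n=np.c_[-v[:,1],v[:,0]]
            q=[u[:,1],u[:,0]];m=0
            for gx,gy in g: m=m+np.abs(map_coordinates(gx,q,order=1)*n[:,0]+map_coordinates(gy,q,order=1)*n[:,1])
            tot+=np.minimum(m,np.percentile(m,75)).mean()
    return -tot
def fit(init,parts,ims,zfree,w=12,wa=.12):
    G=[grads(d,1.0) for d in ims];x,y,a,z=init
    if zfree:
        f=lambda p:score(p,parts,ims,G);b=[(x-w,x+w),(y-w,y+w),(a-wa,a+wa),(z-12,z+12)]
        r=differential_evolution(f,b,seed=1,popsize=20,maxiter=60);return r.x,-r.fun
    f=lambda p:score([*p,z],parts,ims,G);b=[(x-w,x+w),(y-w,y+w),(a-wa,a+wa)]
    r=differential_evolution(f,b,seed=1,popsize=20,maxiter=60);return np.r_[r.x,z],-r.fun
ST={"imager":([ (130,150,0)],70,(430,285),.1),"warmer":([(126,152,0)],52,(334,197),0),"rocker":([(144,176,0)],60,(135,288),.1),"tray":([(158,176,0)],8,(233,206),-.05)}
CA={"carrier_two":"rocker","carrier_four":"imager","carrier_round":"warmer"}
E
cat > m1.py <<'E'
from fit import *
t=get_image("top");s=get_image("side");import pickle;pickle.dump((t,s),open("d0.pkl","wb"))
out={}
for n,(rs,z,c,a) in ST.items():
    parts=[rectpts(*r) for r in rs];i=onz([c],t,z)[0]
    for lab,ims,zf in(("both z",[t,s],1),("top",[t],0),("side",[s],0),("both",[t,s],0)):
        p,v=fit((i[0],i[1],a,z),parts,ims,zf,20,.15);print(n,lab,p.round(3),round(v,1))
    out[n]=p
for n,stn in CA.items():
    S=out[stn];parts=[rectpts(50,64,28),rectpts(48,104,8)]
    for lab,ims,zf in(("both z",[t,s],1),("top",[t],0),("side",[s],0),("both",[t,s],0)):
        p,v=fit((S[0],S[1],S[2],S[3]),parts,ims,zf,15,.15);print(n,lab,p.round(3),round(v,1))
    out[n]=p
pickle.dump(out,open("fit0.pkl","wb"))
def draw(d,fn):
    im=cv2.resize(d["image"],None,fx=1.4,fy=1.4,interpolation=cv2.INTER_CUBIC)
    for n,p in out.items():
        parts=[(50,64,28),(48,104,8)] if n in CA else ST[n][0]
        for sx,sy,z in parts:
            q=np.array([[-1,-1],[1,-1],[1,1],[-1,1]])*[sx/2,sy/2];c_,s_=np.cos(p[2]),np.sin(p[2])
            W=np.c_[q[:,0]*c_-q[:,1]*s_+p[0],q[:,0]*s_+q[:,1]*c_+p[1],np.full(4,z+p[3])]
            cv2.polylines(im,[(proj(W,d)*1.4+.2).round().astype(int)],True,(0,255,0) if n in CA else (0,0,255),1)
    cv2.imwrite(fn,im)
draw(t,"pics/ft.png");draw(s,"pics/fs.png")
E
time python3 m1.py
```

```text
imager both z [ 4.18737e+02 -3.51749e+02  1.15000e-01  6.73650e+01] 1384.5
imager top [ 4.18533e+02 -3.51245e+02  1.16000e-01  7.00000e+01] 668.8
imager side [ 4.17629e+02 -3.45912e+02  1.17000e-01  7.00000e+01] 725.7
imager both [ 4.18425e+02 -3.50644e+02  1.14000e-01  7.00000e+01] 1342.0
warmer both z [ 6.25235e+02 -1.36957e+02 -5.60000e-02  5.12200e+01] 716.0
warmer top [ 6.24849e+02 -1.37095e+02 -5.00000e-02  5.20000e+01] 377.2
warmer side [ 6.24671e+02 -1.35171e+02 -5.90000e-02  5.20000e+01] 339.6
warmer both [ 6.24958e+02 -1.37053e+02 -5.00000e-02  5.20000e+01] 711.2
rocker both z [4.17328e+02 3.37903e+02 1.41000e-01 5.15050e+01] 881.5
rocker top [4.14319e+02 3.46658e+02 1.35000e-01 6.00000e+01] 394.3
rocker side [4.12762e+02 3.46617e+02 1.35000e-01 6.00000e+01] 526.6
rocker both [4.13140e+02 3.46583e+02 1.38000e-01 6.00000e+01] 911.8
tray both z [ 6.16001e+02  1.19248e+02 -1.08000e-01 -2.77700e+00] 629.5
tray top [ 6.14023e+02  1.18125e+02 -1.04000e-01  8.00000e+00] 277.1
tray side [ 6.10854e+02  1.24964e+02 -1.02000e-01  8.00000e+00] 386.9
tray both [ 6.15648e+02  1.18332e+02
[... 305 characters left out ...]
-01 6.00000e+01] 1217.8
carrier_four both z [ 4.13890e+02 -3.49111e+02  6.80000e-02  6.95140e+01] 1212.2
carrier_four top [ 4.13909e+02 -3.49158e+02  6.70000e-02  7.00000e+01] 697.5
carrier_four side [ 4.14074e+02 -3.48208e+02  7.90000e-02  7.00000e+01] 513.9
carrier_four both [ 4.13744e+02 -3.48691e+02  8.60000e-02  7.00000e+01] 1207.0
carrier_round both z [ 6.21545e+02 -1.33756e+02 -1.50000e-02  4.49370e+01] 1173.9
carrier_round top [ 6.18465e+02 -1.32826e+02 -1.90000e-02  5.20000e+01] 633.1
carrier_round side [ 6.18737e+02 -1.24634e+02 -2.30000e-02  5.20000e+01] 598.5
carrier_round both [ 6.19720e+02 -1.32404e+02 -1.00000e-03  5.20000e+01] 1133.9
real	0m48.406s
user	0m53.507s
sys	0m0.587s
```

```bash
python3 - <<'E'
import cv2,numpy as np
t=cv2.imread("pics/ft.png");s=cv2.imread("pics/fs.png")
def cr(im,x0,y0,x1,y1):
    a=[int(v*1.4) for v in(x0,y0,x1,y1)];return cv2.resize(im[a[1]:a[3],a[0]:a[2]],(397,290),interpolation=cv2.INTER_CUBIC)
cv2.imwrite("pics/c1.png",np.vstack([np.hstack([cr(t,85,245,195,325),cr(t,375,240,485,320)]),np.hstack([cr(t,280,165,390,245),cr(t,180,165,290,245)])]))
cv2.imwrite("pics/c2.png",np.vstack([np.hstack([cr(s,170,285,320,395),cr(s,350,150,450,223)]),np.hstack([cr(s,260,170,360,243),cr(s,195,215,305,295)])]))
E
```

```text
(no output)
```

View pics/c1.png

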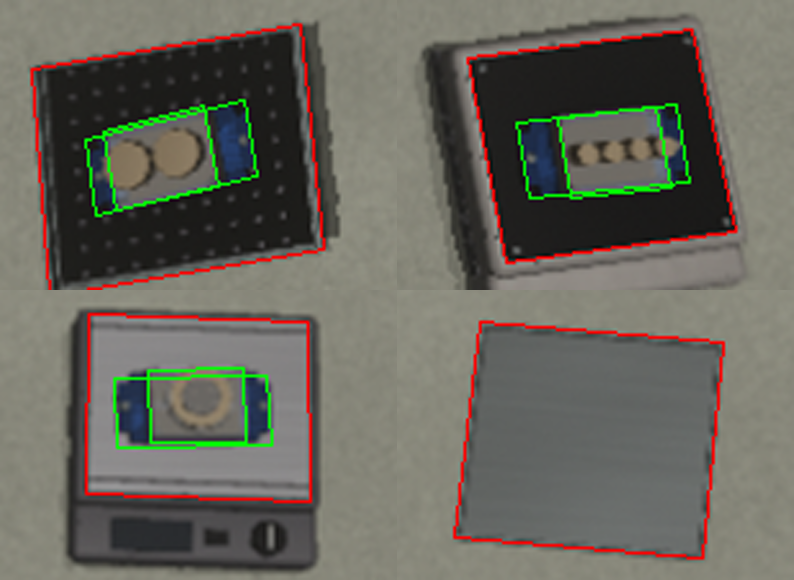

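View pics/c2.png

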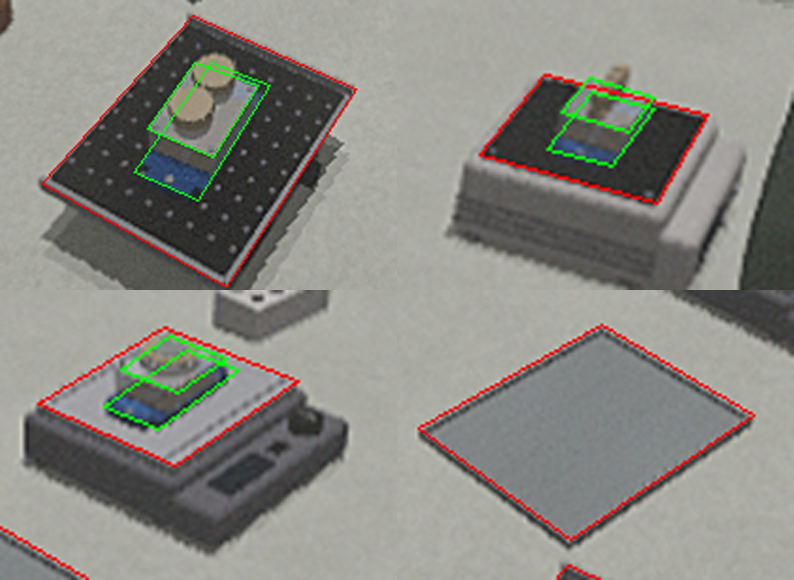

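The station outlines fit both views well. Carrier positions from the top view: two at (414,348), four at (414,-349) and round at (618,-133). The side view's weak direction disagrees by a few mm. I'll start with carrier_four and park it on the tray.

Call:
drive_tool(plan=[[0,26,20,0,7.1],[0,26,20,0,7.1],[0,26,20,0,7.1],[0,26,20,0,7.1],[0,26,20,0,7.1],[0,26,20,0,7.1],[0,26,20,0,7.1],[0,26,20,0,7.1],[0,26,20,0,7.1],[0,26,20,0,7.1]], squeeze=20)

```text
clock: 2.03
tool_pos: [413.2, -351.0, 187.5]
ee_rot: [[0.057, 0.998, 0.004], [0.998, -0.057, -0.005], [-0.004, 0.004, -1.0]]
force: [-0.2, -0.5, -0.4]
grip_width: 93.8
```

Call:
drive_tool(plan=[[0,0.7,1.8,0,7],[0,0,0,-20,0],[0,0,0,0,0]])

```text
clock: 2.28
tool_pos: [420.5, -343.6, 168.3]
ee_rot: [[-0.083, 0.997, 0.009], [0.997, 0.083, -0.004], [-0.005, 0.008, -1.0]]
force: [-0.8, 0.1, -1.3]
grip_width: 93.6
```

```bash
cat > look.py <<'E'
import sys
from h import *
n=sys.argv[1]; 
for cam in("top","side"):
    d=get_image(cam);x0,y0,x1,y1=map(int,sys.argv[2 if cam=="top" else 3].split(","));f=min(790/(x1-x0),590/(y1-y0))
    cv2.imwrite(f"pics/{n}_{cam}.png",cv2.resize(d["image"][y0:y1,x0:x1],None,fx=f,fy=f,interpolation=cv2.INTER_CUBIC))
s=sensors.state();R=s["ee_rot"];print(s["clock"],s["tool_pos"].round(1),np.degrees(np.arctan2(R[1,1],R[0,1])).round(2),s["force"].round(1),s["grip_width"])
E
python3 look.py a 350,200,510,320 340,120,460,230
```

```text
2.3833 [ 421.6 -346.5  172. ] 4.65 [-0.1 -0.7 -0. ] 93.87684645123927
```

View pics/a_side.png

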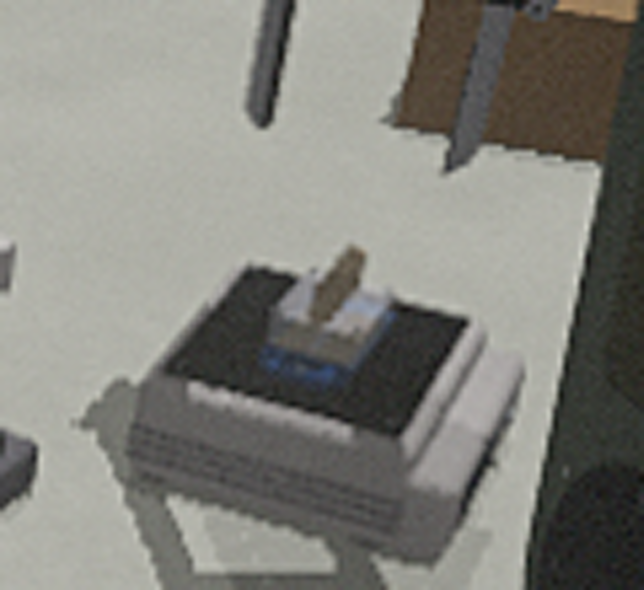

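View pics/a_top.png

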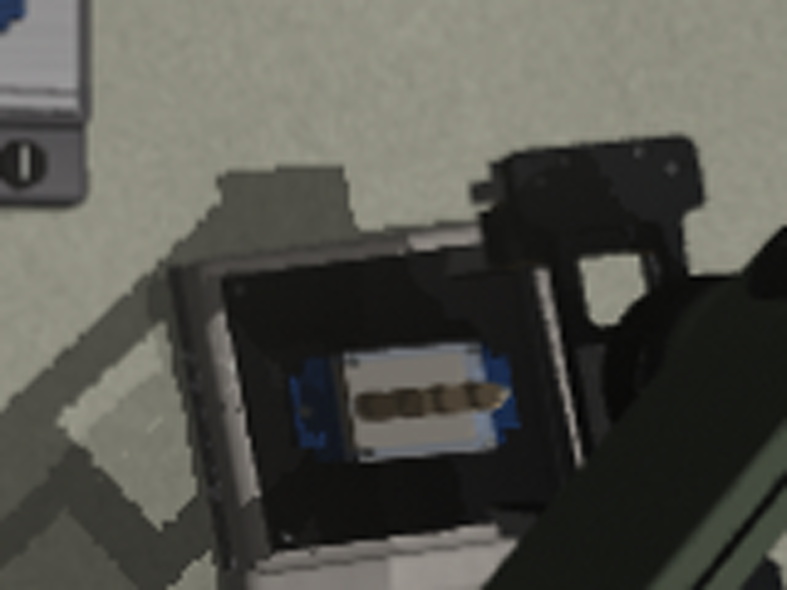

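The side view shows both fingers above and astride carrier_four, which sits at (330,340) in the crop. The arm overshoots slightly after fast rows, so I'll use gentler rows near contact.

Call:
drive_tool(plan=[[0,-7,-2.5,-10,-0.8],[0,0,0,0,0],[0,0,0,0,0],[0,0,0,0,0]])

```text
clock: 2.72
tool_pos: [413.3, -352.1, 163.7]
ee_rot: [[-0.061, 0.998, 0.015], [0.998, 0.061, -0.013], [-0.014, 0.014, -1.0]]
force: [0.2, -0.4, -0.1]
grip_width: 93.9
```

Call:
drive_tool(plan=[[0,0,0,0,0],[0,0,0,0,0],[0,0,0,0,0],[0,0,0,0,0]])

```text
clock: 3.05
tool_pos: [413.0, -353.7, 164.9]
ee_rot: [[-0.058, 0.998, 0.016], [0.998, 0.058, -0.015], [-0.015, 0.015, -1.0]]
force: [-0.3, -0.3, -0.8]
grip_width: 93.9
```

```bash
cat > st.py <<'E'
from h import *
s=sensors.state();R=s["ee_rot"];print(s["clock"],s["tool_pos"].round(2),np.degrees(np.arctan2(R[1,1],R[0,1])).round(2),"tilt z",R[:,2].round(4),s["force"].round(1),s["moment"].round(2),round(s["grip_width"],1),s["qd"].round(3),s["joint_pos"].round(4))
E
python3 st.py
```

```text
3.05 [ 412.97 -353.71  164.95] 3.35 tilt z [ 0.0161 -0.0146 -0.9998] [-0.3 -0.3 -0.8] [-0.06 -0.1  -0.06] 93.9 [-0.002 -0.001 -0.003  0.002  0.002  0.001] [-0.8694  0.1428  1.662   0.003   1.3153 -0.9285]
```

Call:
drive_tool(plan=[[0,0.5,2,-6,0.4],[0,0,1,-6,0],[0,0,0,-6,0],[0,0,0,-6,0],[0,0,0,-6,0],[0,0,0,-6,0]])

```text
clock: 3.55
tool_pos: [414.3, -350.5, 126.6]
ee_rot: [[-0.067, 0.998, 0.018], [0.998, 0.067, -0.016], [-0.017, 0.017, -1.0]]
force: [-0.8, -1.1, -0.6]
grip_width: 94.3
```

```bash
python3 st.py
```

```text
3.55 [ 414.27 -350.53  126.56] 3.84 tilt z [ 0.0177 -0.016  -0.9997] [-0.8 -1.1 -0.6] [-0.05 -0.13 -0.03] 94.3 [ 0.001  0.092  0.082  0.    -0.163 -0.002] [-0.8638  0.1781  1.7053  0.0033  1.2344 -0.9317]
```

Call:
drive_tool(plan=[[0,0,0,25,0],[0,0,0,25,0],[0,0,0,25,0]])

```text
clock: 3.8
tool_pos: [408.4, -343.7, 191.1]
ee_rot: [[-0.067, 0.998, 0.002], [0.998, 0.067, 0.002], [0.002, 0.002, -1.0]]
force: [0.5, 0.0, 0.8]
grip_width: 94.3
```

```bash
python3 st.py
```

```text
3.8 [ 408.36 -343.7   191.1 ] 3.82 tilt z [ 0.002   0.0022 -1.    ] [0.5 0.  0.8] [ 0.02 -0.09  0.02] 94.3 [-0.002 -0.248 -0.352  0.001  0.62   0.001] [-0.8639  0.1152  1.6371  0.0031  1.3896 -0.9312]
```

Call:
drive_tool(plan=[[0,0,0,0,0],[0,0,0,0,0],[0,0,0,0,0]])

```text
clock: 4.05
tool_pos: [410.8, -346.4, 195.1]
ee_rot: [[-0.067, 0.998, 0.008], [0.998, 0.067, -0.005], [-0.006, 0.008, -1.0]]
force: [0.5, -0.1, -0.5]
grip_width: 94.0
```

```bash
python3 st.py
```

```text
4.05 [ 410.82 -346.44  195.09] 3.83 tilt z [ 0.0084 -0.0051 -1.    ] [ 0.5 -0.1 -0.5] [-0.   -0.11 -0.  ] 94.0 [ 0.     0.014  0.027  0.001 -0.009  0.001] [-0.8638  0.1124  1.6319  0.0031  1.3879 -0.9312]
```

Call:
drive_tool(plan=[[0,0,0,35,0],[0,0,0,35,0],[0,0,0,0,0],[0,0,0,0,0],[0,0,0,0,0]])

```text
clock: 4.47
tool_pos: [407.2, -342.4, 257.2]
ee_rot: [[-0.067, 0.998, -0.003], [0.998, 0.067, 0.008], [0.008, -0.002, -1.0]]
force: [0.2, -0.0, 0.4]
grip_width: 94.3
```

```bash
python3 st.py
```

```text
4.4667 [ 407.2  -342.41  257.24] 3.82 tilt z [-0.0025  0.0076 -1.    ] [ 0.2 -0.   0.4] [-0.05 -0.07  0.01] 94.3 [ 0.     0.017  0.036 -0.001 -0.009 -0.001] [-0.864   0.0728  1.547   0.003   1.5292 -0.9308]
```

Call:
drive_tool(plan=[[0,0,0,-6,0],[0,0,0,-7,0],[0,0,0,-8,0],[0,0,0,-8,0],[0,0,0,-8,0],[0,0,0,-8,0],[0,0,0,-8,0],[0,0,0,-8,0],[0,0,0,-8,0],[0,0,0,-8,0]])

```text
clock: 5.3
tool_pos: [403.7, -338.4, 163.6]
ee_rot: [[-0.066, 0.998, -0.012], [0.998, 0.067, 0.019], [0.02, -0.011, -1.0]]
force: [1.0, -0.0, -0.1]
grip_width: 94.0
```

```bash
python3 st.py
```

```text
5.3 [ 403.71 -338.42  163.58] 3.82 tilt z [-0.0122  0.0188 -0.9997] [ 1.  -0.  -0.1] [-0.01 -0.1   0.07] 94.0 [-0.     0.097  0.12   0.001 -0.217  0.   ] [-0.8641  0.1411  1.6668  0.003   1.3558 -0.9313]
```

Call:
drive_tool(plan=[[0,0,0,-12,0],[0,0,0,-12,0],[0,0,0,0,0],[0,0,0,0,0],[0,0,0,0,0]])

```text
clock: 5.72
tool_pos: [402.9, -337.5, 135.4]
ee_rot: [[-0.066, 0.998, -0.014], [0.998, 0.067, 0.021], [0.022, -0.013, -1.0]]
force: [0.5, 0.3, -0.8]
grip_width: 94.2
```

```bash
python3 st.py
```

```text
5.7167 [ 402.89 -337.5   135.42] 3.82 tilt z [-0.0142  0.0212 -0.9997] [ 0.5  0.3 -0.8] [-0.02 -0.14  0.05] 94.2 [-0.001 -0.004 -0.01  -0.001 -0.001  0.001] [-0.8641  0.1693  1.696   0.0031  1.3017 -0.9315]
```

Call:
drive_tool(plan=[[0,9,-10,0,0],[0,0,0,0,0],[0,0,0,0,0],[0,0,0,0,0]])

```text
clock: 6.05
tool_pos: [413.0, -348.7, 138.1]
ee_rot: [[-0.067, 0.998, -0.012], [0.998, 0.067, 0.018], [0.019, -0.01, -1.0]]
force: [-0.0, -0.7, 0.3]
grip_width: 93.9
```

```bash
python3 st.py
```

```text
6.05 [ 413.02 -348.7   138.12] 3.83 tilt z [-0.0116  0.0181 -0.9998] [-0.  -0.7  0.3] [-0.05 -0.07 -0.02] 93.9 [-0.    -0.01  -0.    -0.     0.01   0.002] [-0.8633  0.1944  1.6603  0.003   1.3082 -0.9308]
```

Call:
drive_tool(plan=[[0,0,0,6,0],[0,0,0,6,0],[0,0,0,6,0],[0,0,0,6,0],[0,0,0,6,0],[0,0,0,6,0],[0,0,0,0,0],[0,0,0,0,0]])

```text
clock: 6.72
tool_pos: [413.1, -348.6, 180.9]
ee_rot: [[-0.067, 0.998, -0.009], [0.998, 0.067, 0.015], [0.015, -0.008, -1.0]]
force: [-0.3, -0.1, -1.2]
grip_width: 94.2
```

```bash
python3 st.py
```

```text
6.7167 [ 413.09 -348.59  180.94] 3.84 tilt z [-0.0089  0.0149 -0.9998] [-0.3 -0.1 -1.2] [-0.03 -0.04 -0.02] 94.2 [-0.001 -0.014 -0.016 -0.001  0.005  0.001] [-0.8631  0.1508  1.6185  0.003   1.3893 -0.9306]
```

Call:
drive_tool(plan=[[0,0,0,-25,0],[0,0,0,0,0],[0,0,0,0,0],[0,0,0,0,0]])

```text
clock: 7.05
tool_pos: [413.5, -349.0, 156.8]
ee_rot: [[-0.067, 0.998, -0.008], [0.998, 0.067, 0.014], [0.014, -0.007, -1.0]]
force: [-1.3, 0.4, 1.2]
grip_width: 93.8
```

```bash
python3 st.py
```

```text
7.05 [ 413.5  -349.03  156.82] 3.85 tilt z [-0.0079  0.0138 -0.9999] [-1.3  0.4  1.2] [-0.07 -0.12  0.06] 93.8 [ 0.001 -0.007 -0.022  0.001  0.005  0.001] [-0.863   0.1727  1.6449  0.003   1.3396 -0.9308]
```

Call:
drive_tool(plan=[[0,0,0,5,0],[0,0,0,5,0],[0,0,0,5,0],[0,0,0,5,0],[0,0,0,5,0],[0,0,0,5,0],[0,0,0,5,0],[0,0,0,5,0],[0,0,0,5,0],[0,0,0,5,0]])

```text
clock: 7.88
tool_pos: [414.6, -350.3, 215.5]
ee_rot: [[-0.067, 0.998, -0.005], [0.998, 0.067, 0.01], [0.01, -0.004, -1.0]]
force: [-0.2, -0.2, -0.7]
grip_width: 94.1
```

```bash
python3 st.py
```

```text
7.8833 [ 414.61 -350.27  215.55] 3.85 tilt z [-0.0047  0.01   -0.9999] [-0.2 -0.2 -0.7] [-0.06 -0.12 -0.04] 94.1 [ 0.    -0.049 -0.086 -0.     0.13   0.   ] [-0.8629  0.124   1.5763  0.0029  1.4519 -0.9304]
```

Call:
drive_tool(plan=[[0,0,0,-40,0],[0,0,0,0,0],[0,0,0,0,0],[0,0,0,0,0]])

```text
clock: 8.22
tool_pos: [414.7, -350.2, 177.7]
ee_rot: [[-0.067, 0.998, -0.004], [0.998, 0.067, 0.009], [0.009, -0.003, -1.0]]
force: [-1.2, -0.4, -0.6]
grip_width: 94.1
```

```bash
python3 st.py
```

```text
8.2167 [ 414.67 -350.19  177.71] 3.85 tilt z [-0.0039  0.0091 -1.    ] [-1.2 -0.4 -0.6] [-0.03 -0.11 -0.03] 94.1 [ 0.001 -0.019 -0.051 -0.     0.008 -0.001] [-0.8628  0.1525  1.6234  0.003   1.3751 -0.9306]
```

Call:
drive_tool(plan=[[0,-0.7,1,-40,0],[0,0,0,0,0],[0,0,0,0,0],[0,0,0,-30,0],[0,0,0,0,0],[0,0,0,0,0],[0,0,0,0,0]])

```text
clock: 8.8
tool_pos: [421.7, -357.9, 123.3]
ee_rot: [[-0.067, 0.998, 0.011], [0.998, 0.068, -0.008], [-0.008, 0.01, -1.0]]
force: [-0.0, -0.9, -0.1]
grip_width: 93.8
```

```bash
python3 st.py;python3 look.py b 350,200,510,320 340,120,460,230
```

```text
8.8 [ 421.66 -357.9   123.33] 3.87 tilt z [ 0.0107 -0.0078 -0.9999] [-0.  -0.9 -0.1] [-0.04 -0.1  -0.01] 93.8 [-0.    -0.029 -0.064  0.002  0.02   0.   ] [-0.8623  0.2108  1.6733  0.0032  1.2447 -0.9309]
8.9 [ 422.4 -358.7  124.2] 3.88 [-1.  -0.   0.5] 93.77167094676123
```

View pics/b_side.png

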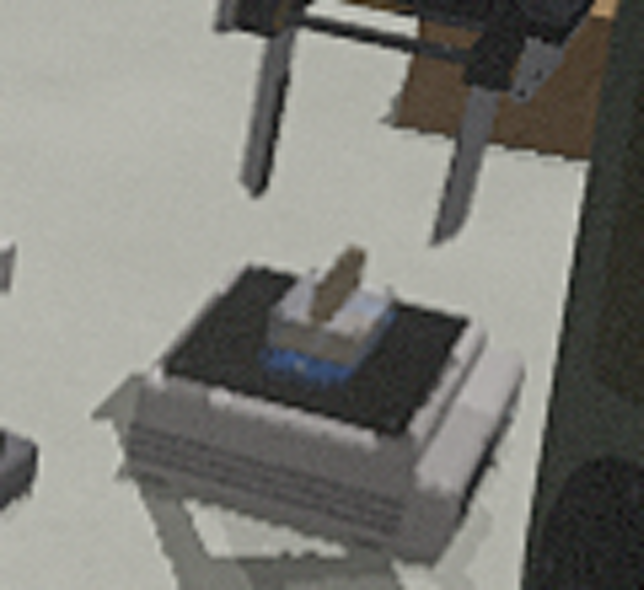

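View pics/b_top.png

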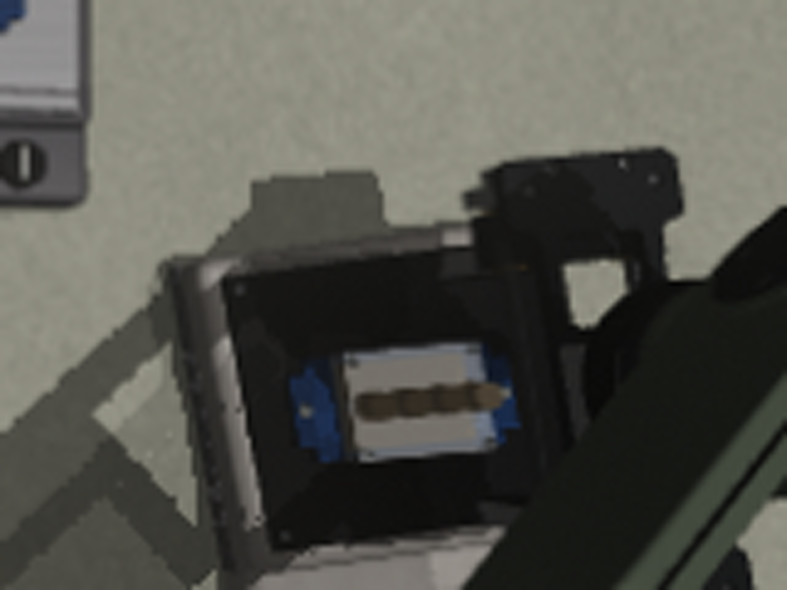

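Fingers are still astride the carrier. The tool drifted outward, so I'll move it back in and descend slowly.

Call:
drive_tool(plan=[[0,-4,4.5,0,0],[0,-4,4.5,0,0],[0,0,0,0,0],[0,0,0,0,0],[0,0,0,0,0]])

```text
clock: 9.32
tool_pos: [415.1, -350.5, 128.9]
ee_rot: [[-0.068, 0.998, 0.017], [0.998, 0.068, -0.015], [-0.016, 0.016, -1.0]]
force: [-0.7, 0.5, -0.5]
grip_width: 93.8
```

```bash
python3 st.py
```

```text
9.3167 [ 415.14 -350.5   128.91] 3.89 tilt z [ 0.017  -0.0151 -0.9997] [-0.7  0.5 -0.5] [-0.01 -0.07 -0.01] 93.8 [-0.001 -0.009  0.004  0.001 -0.     0.001] [-0.8626  0.1777  1.7005  0.0033  1.2408 -0.9314]
```

Call:
drive_tool(plan=[[0,0,0,30,0],[0,0,0,25,0],[0,0,0,0,0],[0,0,0,0,0],[0,0,0,0,0],[0,0,0,0,0]])

```text
clock: 9.82
tool_pos: [413.3, -348.5, 182.5]
ee_rot: [[-0.068, 0.998, 0.013], [0.998, 0.068, -0.011], [-0.012, 0.013, -1.0]]
force: [-0.7, 0.4, -0.5]
grip_width: 94.1
```

```bash
python3 st.py
```

```text
9.8167 [ 413.35 -348.48  182.45] 3.88 tilt z [ 0.0133 -0.0108 -0.9999] [-0.7  0.4 -0.5] [-0.01 -0.08  0.04] 94.1 [-0.001  0.006  0.012 -0.001 -0.009 -0.   ] [-0.8627  0.1241  1.6456  0.0031  1.355  -0.931 ]
```

Call:
drive_tool(plan=[[0,0,0,-6,0],[0,0,0,-7,0],[0,0,0,-7,0],[0,0,0,-7,0],[0,0,0,-7,0],[0,0,0,-7,0]])

```text
clock: 10.32
tool_pos: [411.4, -346.3, 133.0]
ee_rot: [[-0.067, 0.998, 0.008], [0.998, 0.068, -0.005], [-0.006, 0.008, -1.0]]
force: [-0.4, -0.7, -0.4]
grip_width: 93.8
```

```bash
python3 st.py
```

```text
10.3167 [ 411.36 -346.26  133.03] 3.87 tilt z [ 0.0084 -0.0051 -1.    ] [-0.4 -0.7 -0.4] [-0.06 -0.08 -0.05] 93.8 [ 0.     0.109  0.103 -0.002 -0.192 -0.001] [-0.8628  0.1712  1.6988  0.0032  1.2622 -0.9313]
```

Call:
drive_tool(plan=[[0,0.6,-0.7,-6,0],[0,0.6,-0.7,-6,0],[0,0.6,-0.7,-6,0],[0,0.6,-0.7,-6,0],[0,0,0,-4,0],[0,0,0,-2,0],[0,0,0,-1,0]])

```text
clock: 10.9
tool_pos: [412.7, -348.0, 95.4]
ee_rot: [[-0.067, 0.998, 0.005], [0.998, 0.067, -0.001], [-0.002, 0.005, -1.0]]
force: [0.4, -0.3, 0.7]
grip_width: 94.1
```

```bash
python3 st.py
```

```text
10.9 [ 412.74 -348.     95.45] 3.86 tilt z [ 0.005  -0.0012 -1.    ] [ 0.4 -0.3  0.7] [-0.01 -0.11 -0.01] 94.1 [-0.001  0.021  0.01   0.    -0.028  0.   ] [-0.8629  0.2229  1.722   0.0033  1.1925 -0.9315]
```

Call:
drive_tool(plan=[[0,0.5,-0.5,-3,0],[0,0.3,-0.4,-2,0],[0,0,0,0,0]])

```text
clock: 11.15
tool_pos: [414.0, -349.4, 90.4]
ee_rot: [[-0.067, 0.998, 0.006], [0.998, 0.067, -0.002], [-0.003, 0.006, -1.0]]
force: [-0.0, 0.3, -0.0]
grip_width: 94.0
```

Call:
drive_tool(plan=[[0.4,0,0,0,0],[0.4,0,0,0,0],[0.42,0,0,0,0],[1,0,0,0,0],[1,0,0,0,0],[1,0,0,0,0]], squeeze=15)

```text
clock: 11.65
tool_pos: [414.7, -350.1, 91.7]
ee_rot: [[-0.067, 0.998, 0.007], [0.998, 0.068, -0.004], [-0.005, 0.007, -1.0]]
force: [0.6, -0.1, -0.4]
grip_width: 57.3
```

```bash
python3 st.py;python3 look.py c 350,200,510,320 340,120,460,230
```

```text
11.65 [ 414.66 -350.09   91.66] 3.87 tilt z [ 0.0075 -0.004  -1.    ] [ 0.6 -0.1 -0.4] [-0.05 -0.07 -0.03] 57.3 [-0.    -0.002 -0.001  0.001  0.001  0.   ] [-0.8627  0.2306  1.7213  0.0033  1.1818 -0.9315]
11.75 [ 414.6 -350.1   91.6] 3.87 [-0.6 -0.2 -0.8] 49.62314663604987
```

View pics/c_side.png

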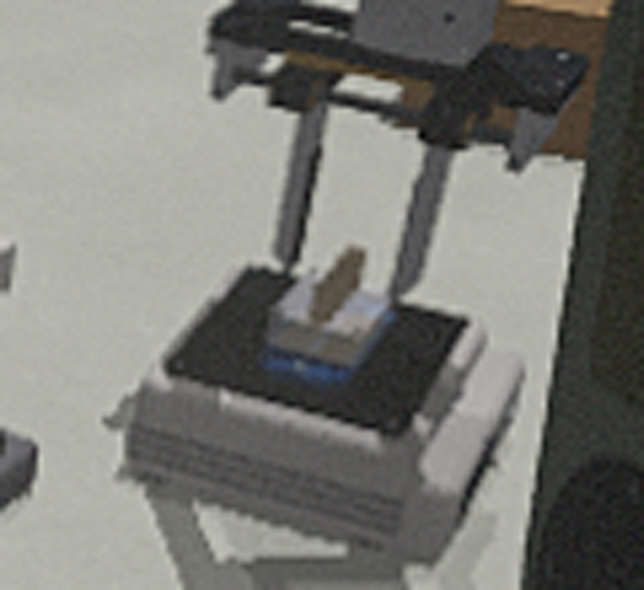

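```bash
python3 - <<'E'
from h import *
d=get_image("side");f=644/120
s=sensors.state();p=s["tool_pos"];R=s["ee_rot"];print(s["grip_width"])
for sg in(-1,1):
  for dz in(17,-2,-50):
    print(sg,dz,((proj(p+R[:,1]*sg*25+R[:,2]*dz,d)[0]-[340,120])*f).round(0))
im=d["image"][120:230,340:460];cv2.imwrite("pics/d_side.png",cv2.resize(im,None,fx=f,fy=f,interpolation=cv2.INTER_CUBIC))
t=get_image("top");cv2.imwrite("pics/d_top.png",cv2.resize(t["image"][230:330,380:490],None,fx=6,fy=6,interpolation=cv2.INTER_CUBIC))
for sg in(-1,1):
  for dz in(17,-2,-50):
    print(sg,dz,((proj(p+R[:,1]*sg*25+R[:,2]*dz,t)[0]-[380,230])*6).round(0))
E
```

```text
45.37230460149524
-1 17 [370. 348.]
-1 -2 [377. 318.]
-1 -50 [396. 239.]
1 17 [282. 322.]
1 -2 [288. 293.]
1 -50 [304. 215.]
-1 17 [319. 372.]
-1 -2 [338. 373.]
-1 -50 [387. 377.]
1 17 [299. 241.]
1 -2 [317. 240.]
1 -50 [365. 237.]
```

View pics/d_side.png

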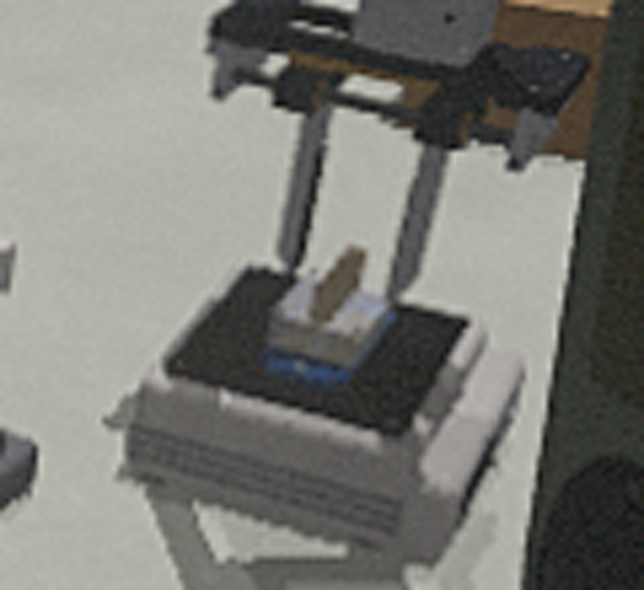

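View pics/d_top.png

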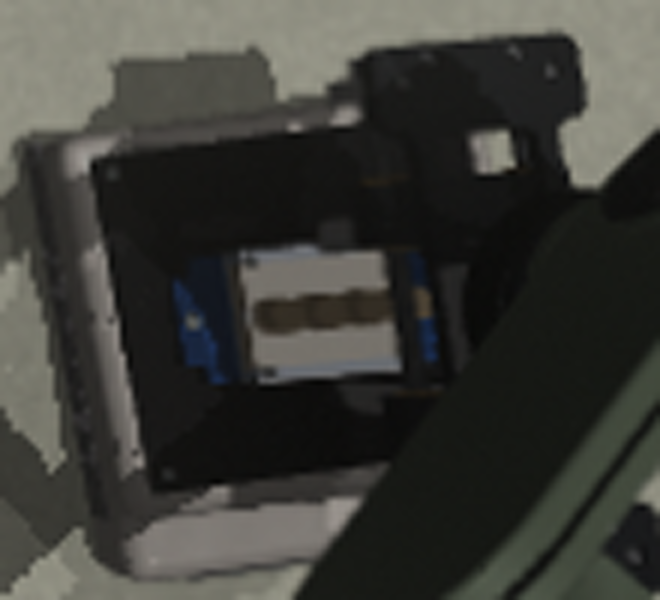

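The pictures and the readings disagree. The opening is already 45 mm, under the block's 50 mm, and both views show the fingertips about 30 mm higher than the TCP reading implies. I'm opening at once and checking where the tips really are.

Call:
drive_tool(plan=[[0,0,0,0,0],[0,0,0,0,0],[0,0,0,0,0],[0,0,0,0,0],[0,0,0,0,0]])

```text
clock: 12.27
tool_pos: [414.5, -349.9, 91.4]
ee_rot: [[-0.067, 0.998, 0.007], [0.998, 0.067, -0.004], [-0.004, 0.007, -1.0]]
force: [0.5, -0.4, -0.5]
grip_width: 71.6
```

```bash
cat > ov.py <<'E'
from h import *
import sys
s=sensors.state();p=s["tool_pos"];R=s["ee_rot"];w=s["grip_width"]/2
for cam in("side","top"):
    d=get_image(cam);im=cv2.resize(d["image"],None,fx=4,fy=4,interpolation=cv2.INTER_CUBIC)
    for sg in(-1,1):
        for dz,c in((17,(0,0,255)),(-2,(0,255,255)),(-50,(0,255,0)),(-80,(255,0,0))):
            u=proj(p+R[:,1]*sg*w+R[:,2]*dz,d)[0]*4+1.5
            cv2.circle(im,tuple(u.astype(int)),4,c,-1)
    u=proj(p,d)[0]*4;x,y=[int(max(0,v)) for v in(u[0]-330,u[1]-350)]
    cv2.imwrite(f"pics/{sys.argv[1]}_{cam}.png",im[y:y+580,x:x+700]);print(cam,x/4,y/4)
E
python3 st.py; python3 ov.py e
```

```text
12.2667 [ 414.52 -349.95   91.43] 3.87 tilt z [ 0.0071 -0.0036 -1.    ] [ 0.5 -0.4 -0.5] [-0.01 -0.11  0.02] 71.6 [-0.001 -0.    -0.002  0.     0.001 -0.   ] [-0.8628  0.2309  1.7215  0.0033  1.1818 -0.9315]
side 319.25 90.0
top 351.5 193.5
```

View pics/e_side.png

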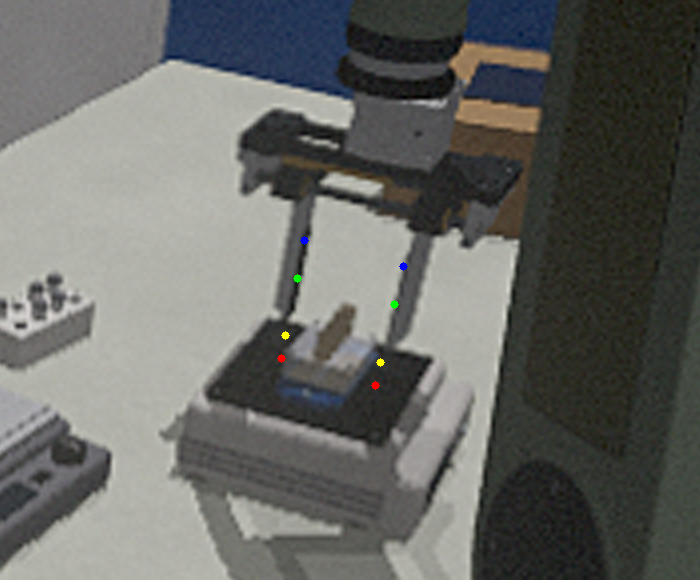

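View pics/e_top.png

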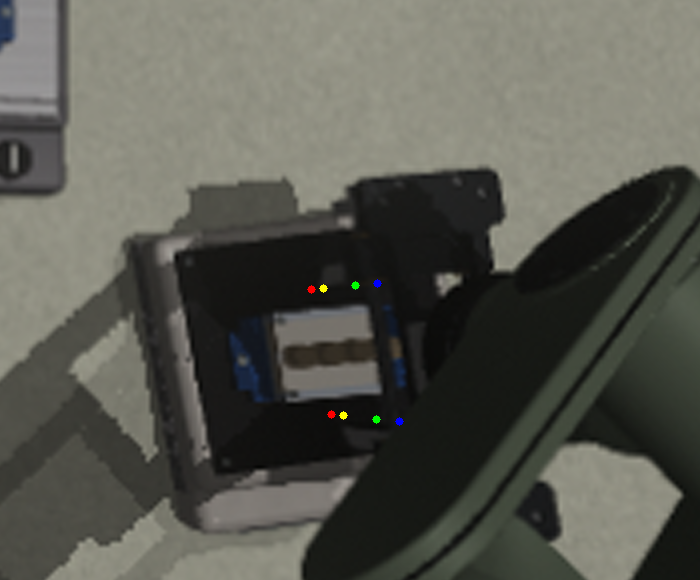

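```bash
python3 - <<'E'
from h import *
s=get_image("side");t=get_image("top")
def tri(a,b):
    va,vb=rays([a],s)[0],rays([b],t)[0];va/=np.linalg.norm(va);vb/=np.linalg.norm(vb)
    A=np.c_[va,-vb];k=np.linalg.lstsq(A,np.array(t["xyz"])-s["xyz"],rcond=None)[0]
    P,Q=np.array(s["xyz"])+va*k[0],np.array(t["xyz"])+vb*k[1];return ((P+Q)/2).round(1),np.linalg.norm(P-Q).round(1)
print(tri((405.25,172.5),(437.4,281.9)))
im=cv2.resize(t["image"][230:330,400:480],None,fx=7,fy=5.9,interpolation=cv2.INTER_CUBIC)
cv2.imwrite("pics/f_top.png",cv2.convertScaleAbs(im,alpha=2.5,beta=0))
im=cv2.resize(s["image"][130:230,360:440],None,fx=7,fy=5.9,interpolation=cv2.INTER_CUBIC)
cv2.imwrite("pics/f_side.png",cv2.convertScaleAbs(im,alpha=1.5,beta=0))
E
```

```text
(array([ 410.5, -351.5,  109. ]), np.float64(4.4))
```

View pics/f_top.png

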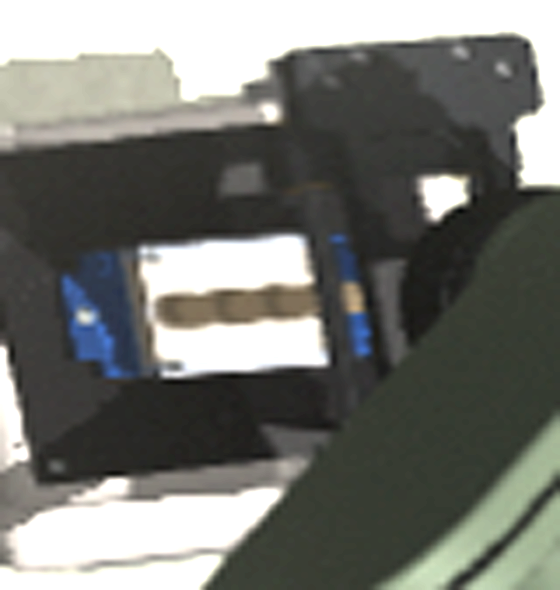

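View pics/f_side.png

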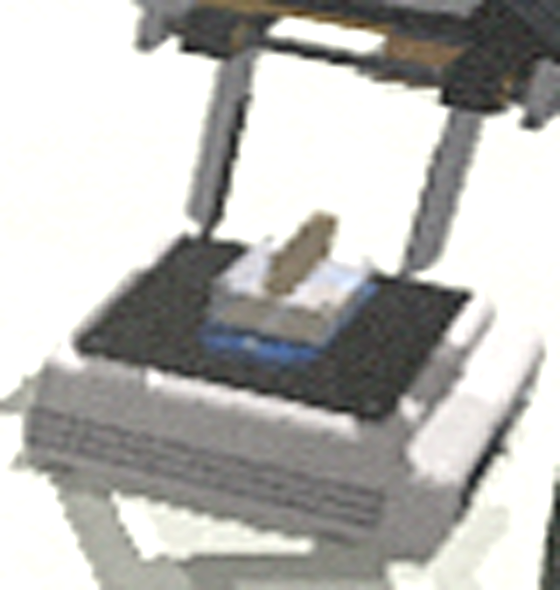

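With the opening corrected, triangulation puts the tips at z≈109 where the reading implies 74. The hand therefore really sits about 30 mm higher than the reading says, and the jaws passing 50 mm without contact supports this. I'll go down in small, checked steps.

Call:
drive_tool(plan=[[0,0,0,-4,0],[0,0,0,-4,0],[0,0,0,-3,0],[0,0,0,-2,0],[0,0,0,0,0],[0,0,0,0,0]])

```text
clock: 12.97
tool_pos: [414.2, -349.6, 76.5]
ee_rot: [[-0.067, 0.998, 0.006], [0.998, 0.067, -0.003], [-0.003, 0.006, -1.0]]
force: [-0.5, 0.1, 0.1]
grip_width: 94.3
```

```bash
python3 st.py; python3 ov.py g
```

```text
12.9667 [ 414.22 -349.6    76.5 ] 3.87 tilt z [ 0.0065 -0.0029 -1.    ] [-0.5  0.1  0.1] [ 0.   -0.09  0.04] 94.3 [ 0.001  0.007  0.005  0.002 -0.003  0.   ] [-0.8628  0.2499  1.7328  0.0033  1.1525 -0.9316]
side 318.25 94.25
top 349.0 193.5
```

View pics/g_side.png

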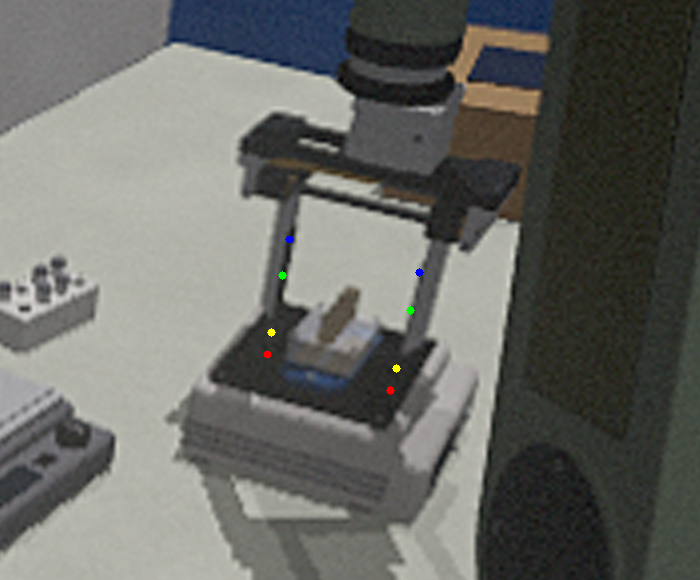

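View pics/g_top.png

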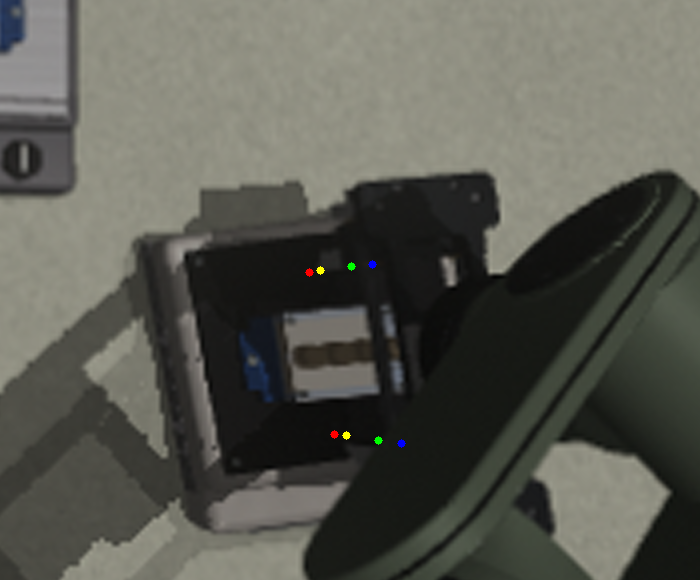

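Call:
drive_tool(plan=[[0,0,0,-3,0],[0,0,0,-3,0],[0,0,0,-3,0],[0,0,0,-1,0],[0,0,0,0,0],[0,0,0,0,0]])

```text
clock: 13.57
tool_pos: [414.5, -349.9, 66.0]
ee_rot: [[-0.067, 0.998, 0.007], [0.998, 0.068, -0.004], [-0.004, 0.007, -1.0]]
force: [0.0, -0.5, 0.6]
grip_width: 93.8
```

```bash
python3 st.py; python3 - <<'E'
from h import *
s=get_image("side")
im=cv2.resize(s["image"][140:225,360:440],None,fx=8,fy=7,interpolation=cv2.INTER_CUBIC)
cv2.imwrite("pics/i_side.png",cv2.convertScaleAbs(im,alpha=1.8,beta=0))
p=sensors.state()["tool_pos"];R=sensors.state()["ee_rot"]
for h in(0,25,30,35):
  for sg in(-1,1): print(h,sg,[((proj(p+[0,0,h]+R[:,2]*17+R[:,1]*sg*w,s)[0]-[360,140])*[8,7]).round() for w in(47,59.5)])
E
```

```text
13.5667 [ 414.53 -349.95   65.95] 3.87 tilt z [ 0.0072 -0.0037 -1.    ] [ 0.  -0.5  0.6] [-0.03 -0.02  0.03] 93.8 [ 0.     0.004  0.003 -0.    -0.003 -0.001] [-0.8627  0.2641  1.7399  0.0034  1.1301 -0.9317]
0 -1 [array([438., 382.]), array([471., 391.])]
0 1 [array([194., 318.]), array([163., 309.])]
25 -1 [array([451., 331.]), array([486., 339.])]
25 1 [array([205., 268.]), array([173., 260.])]
30 -1 [array([454., 320.]), array([489., 329.])]
30 1 [array([207., 258.]), array([175., 250.])]
35 -1 [array([457., 310.]), array([492., 318.])]
35 1 [array([209., 247.]), array([178., 239.])]
```

View pics/i_side.png

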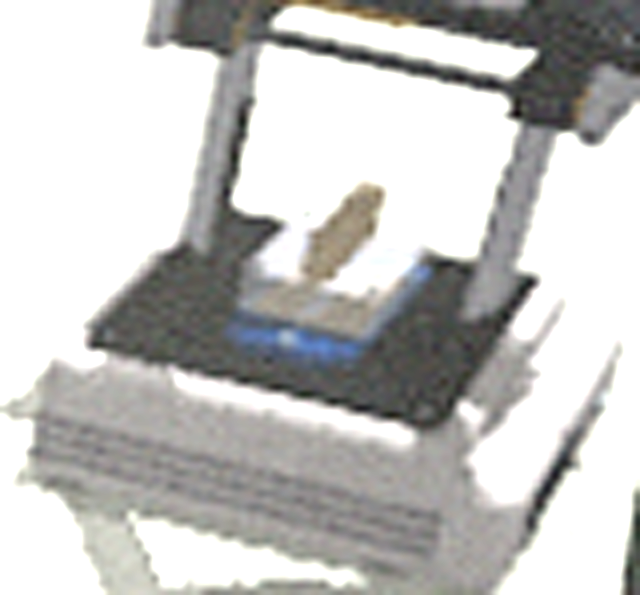

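Call:
drive_tool(plan=[[0,0,0,-2.5,0],[0,0,0,-2.5,0],[0,0,0,0,0]])

```text
clock: 13.87
tool_pos: [414.7, -350.2, 60.9]
ee_rot: [[-0.067, 0.998, 0.008], [0.998, 0.067, -0.004], [-0.005, 0.007, -1.0]]
force: [-0.2, 0.2, -0.6]
grip_width: 93.9
```

Call:
drive_tool(plan=[[0.4,0,0,0,0],[0.4,0,0,0,0],[0.5,0,0,0,0],[0.5,0,0,0,0],[0.5,0,0,0,0],[0.5,0,0,0,0],[0.5,0,0,0,0]], squeeze=10)

```text
clock: 14.45
tool_pos: [415.0, -350.4, 61.0]
ee_rot: [[-0.067, 0.998, 0.008], [0.998, 0.067, -0.005], [-0.005, 0.008, -1.0]]
force: [1.4, -0.5, -1.4]
grip_width: 50.7
```

```bash
python3 st.py; python3 ov.py j
```

```text
14.45 [ 415.05 -350.35   60.97] 3.87 tilt z [ 0.0084 -0.0046 -1.    ] [ 1.4 -0.5 -1.4] [-0.12 -0.31 -0.07] 50.7 [ 0.001  0.001 -0.005  0.006 -0.009  0.002] [-0.8627  0.2712  1.7429  0.0037  1.1185 -0.9318]
side 317.25 98.75
top 346.75 193.25
```

View pics/j_side.png

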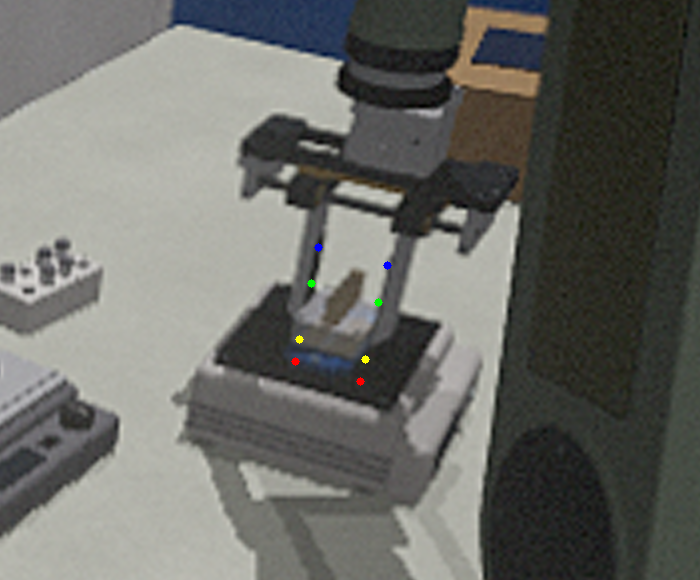

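View pics/j_top.png

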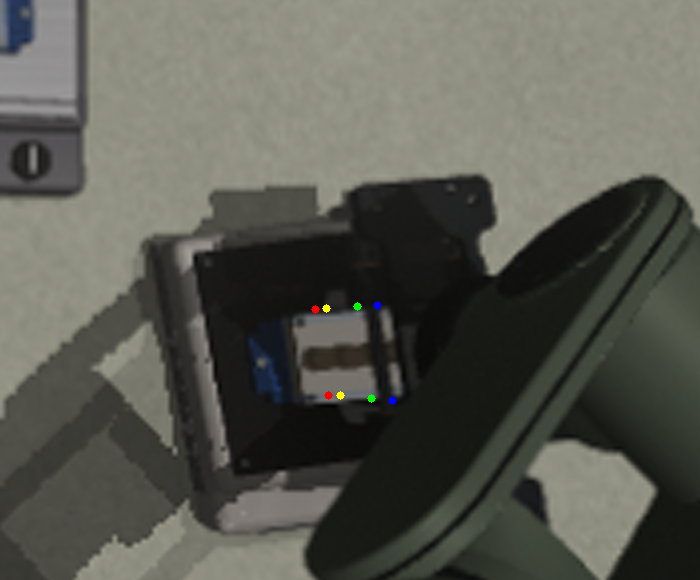

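The jaws stopped at 50.7 mm on the block, at mid-length by the top view. The pads would sit rather high on it, so I'll loosen them and go about 3 mm lower.

Call:
drive_tool(plan=[[0.35,0,0,0,0],[0.35,0,0,0,0],[0.35,0,0,-2,0],[0.35,0,0,-1.5,0],[0.35,0,0,0,0]])

```text
clock: 14.97
tool_pos: [414.8, -350.4, 57.2]
ee_rot: [[-0.068, 0.998, 0.008], [0.998, 0.068, -0.005], [-0.005, 0.007, -1.0]]
force: [0.6, -0.4, 0.4]
grip_width: 61.0
```

```bash
python3 st.py
```

```text
14.9667 [ 414.81 -350.37   57.25] 3.88 tilt z [ 0.0078 -0.0047 -1.    ] [ 0.6 -0.4  0.4] [-0.02 -0.1  -0.03] 61.0 [ 0.     0.     0.    -0.002  0.003 -0.001] [-0.8627  0.2763  1.7453  0.0032  1.1113 -0.9318]
```

Call:
drive_tool(plan=[[0.5,0,0,0,0],[0.5,0,0,0,0],[0.6,0,0,0,0],[0.8,0,0,0,0],[0.8,0,0,0,0]], squeeze=20)

```text
clock: 15.38
tool_pos: [414.7, -350.1, 56.9]
ee_rot: [[-0.068, 0.998, 0.007], [0.998, 0.068, -0.004], [-0.005, 0.007, -1.0]]
force: [-0.5, 0.1, -0.1]
grip_width: 49.9
```

```bash
python3 st.py
```

```text
15.3833 [ 414.67 -350.15   56.9 ] 3.88 tilt z [ 0.0074 -0.0042 -1.    ] [-0.5  0.1 -0.1] [-0.04 -0.11 -0.02] 49.9 [0.002 0.001 0.    0.001 0.002 0.   ] [-0.8627  0.2767  1.7456  0.0032  1.1112 -0.9318]
```

Gripped: width 49.9 mm, reading z 56.9 with the underside at the 70 mm seat. So a set-down reads seat height minus 13. Lifting.

Call:
drive_tool(plan=[[0.8,0,0,4,0],[0.8,0,0,7,0],[0.8,0,0,10,0],[0.8,0,0,12,0],[0.8,0,0,12,0],[0.8,0,0,12,0],[0.8,0,0,12,0],[0.8,0,0,8,0],[0.8,0,0,4,0],[0.8,0,0,0,0]])

```text
clock: 16.22
tool_pos: [412.2, -347.6, 144.1]
ee_rot: [[-0.068, 0.998, 0.004], [0.998, 0.068, -0.001], [-0.001, 0.004, -1.0]]
force: [0.4, -0.1, -2.5]
grip_width: 49.9
```

```bash
python3 st.py; python3 ov.py k
```

```text
16.2167 [ 412.22 -347.55  144.14] 3.88 tilt z [ 3.9e-03 -6.0e-04 -1.0e+00] [ 0.4 -0.1 -2.5] [ 0.   -0.13  0.05] 49.9 [ 0.    -0.01   0.002 -0.     0.002 -0.001] [-0.8628  0.1674  1.6787  0.0027  1.2925 -0.9312]
side 323.0 74.25
top 359.5 194.5
```

View pics/k_side.png

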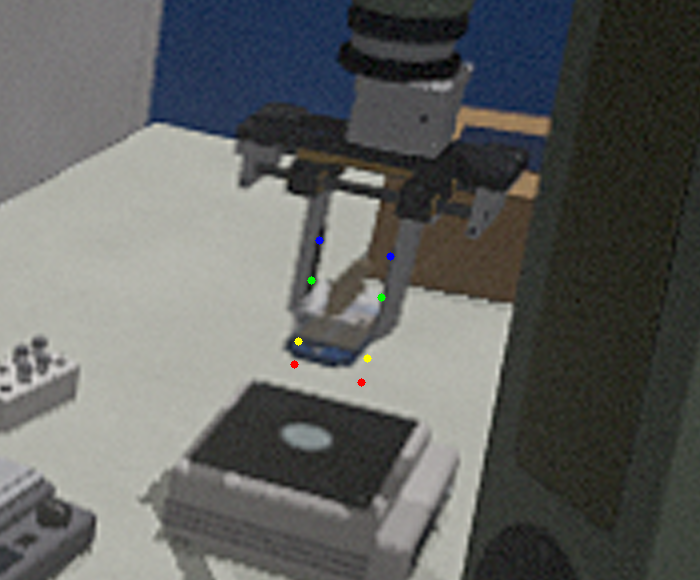

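Carrier four is held level above the imager, and the glass window is now visible at crop (307,437). Moving to the tray.

Call:
drive_tool(plan=[[0.8,3,7,1,-0.3],[0.8,6,15,1,-0.5],[0.8,10,22,0,-0.5],[0.8,12,27,0,-0.5],[0.8,12,27,0,-0.5],[0.8,12,27,0,-0.5],[0.8,12,27,0,-0.5],[0.8,12,27,0,-0.5],[0.8,12,27,0,-0.5],[0.8,12,27,0,-0.5]])

```text
clock: 17.15
tool_pos: [510.3, -101.4, 136.0]
ee_rot: [[0.035, 0.999, -0.011], [0.999, -0.034, 0.011], [0.011, -0.012, -1.0]]
force: [0.5, -0.3, -2.3]
grip_width: 50.0
```

```bash
python3 st.py
```

```text
17.15 [ 510.33 -101.41  136.01] -1.98 tilt z [-0.0115  0.0109 -0.9999] [ 0.5 -0.3 -2.3] [-0.05 -0.09 -0.02] 50.0 [ 0.729  0.149 -0.146  0.014  0.01   0.831] [-0.3669  0.1492  1.7178  0.0064  1.2892 -0.3342]
```

Call:
drive_tool(plan=[[0.8,12,26,1,-0.5],[0.8,12,26,1,-0.5],[0.8,12,26,1,-0.5],[0.8,12,25,1,-0.4],[0.8,11,22,1,-0.4],[0.8,9,18,0,-0.4],[0.8,7,14,0,-0.3],[0.8,5,10,0,0],[0.8,3,6,0,0],[0.8,1,3,0,0]])

```text
clock: 17.98
tool_pos: [589.3, 97.3, 130.6]
ee_rot: [[0.082, 0.996, -0.031], [0.996, -0.082, 0.018], [0.015, -0.033, -0.999]]
force: [-0.3, -0.5, -1.2]
grip_width: 49.5
```

Call:
drive_tool(plan=[[0.8,0,0,0,0],[0.8,0,0,0,0],[0.8,0,0,0,0]])

```text
clock: 18.23
tool_pos: [587.9, 96.6, 129.3]
ee_rot: [[0.082, 0.996, -0.034], [0.996, -0.082, 0.017], [0.014, -0.036, -0.999]]
force: [-0.7, -0.5, -3.2]
grip_width: 50.0
```

```bash
python3 st.py
```

```text
18.2333 [587.85  96.61 129.34] -4.7 tilt z [-0.0343  0.0171 -0.9993] [-0.7 -0.5 -3.2] [-0.04 -0.09  0.04] 50.0 [-0.011 -0.001  0.009 -0.005  0.002 -0.002] [0.0071 0.3234 1.518  0.0178 1.3345 0.0848]
```

Tool tilt has crept to about 2°. From the earlier behaviour, slow up and short outward pulses turn it back, so I'll use those.

Call:
drive_tool(plan=[[0.8,13,10,0,-0.6],[0.8,0,0,0,0],[0.8,0,0,0,0],[0.8,0,0,0,0],[0.8,13,10,0,-0.6],[0.8,0,0,0,0],[0.8,0,0,0,0],[0.8,0,0,0,0]])

```text
clock: 18.9
tool_pos: [610.8, 109.8, 129.4]
ee_rot: [[0.11, 0.993, -0.038], [0.994, -0.11, 0.015], [0.01, -0.04, -0.999]]
force: [-0.0, -0.0, -2.2]
grip_width: 50.0
```

```bash
python3 st.py
```

```text
18.9 [610.85 109.78 129.38] -6.32 tilt z [-0.0384  0.0146 -0.9992] [-0.  -0.  -2.2] [-0.07 -0.08  0.01] 50.0 [-0.01  -0.007  0.017 -0.008  0.012 -0.007] [0.0292 0.3764 1.4469 0.0161 1.3563 0.136 ]
```

Call:
drive_tool(plan=[[0.8,0,0,4,0],[0.8,0,0,6,0],[0.8,0,0,6,0],[0.8,0,0,6,0],[0.8,0,0,6,0],[0.8,0,0,6,0],[0.8,0,0,6,0],[0.8,0,0,0,0],[0.8,0,0,0,0]])

```text
clock: 19.65
tool_pos: [609.8, 108.2, 175.7]
ee_rot: [[0.111, 0.993, -0.037], [0.994, -0.111, 0.014], [0.01, -0.038, -0.999]]
force: [0.2, 0.2, -2.6]
grip_width: 50.0
```

```bash
python3 st.py
```

```text
19.65 [609.76 108.23 175.73] -6.35 tilt z [-0.0369  0.0139 -0.9992] [ 0.2  0.2 -2.6] [-0.07 -0.08  0.03] 50.0 [ 0.002 -0.015 -0.017 -0.     0.007 -0.001] [0.0272 0.3332 1.4057 0.015  1.4391 0.1361]
```

Call:
drive_tool(plan=[[0.8,0,0,-35,0],[0.8,0,0,0,0],[0.8,0,0,0,0],[0.8,0,0,-25,0],[0.8,0,0,0,0],[0.8,0,0,0,0],[0.8,0,0,0,0]])

```text
clock: 20.23
tool_pos: [612.2, 108.6, 120.5]
ee_rot: [[0.11, 0.993, -0.032], [0.994, -0.11, 0.014], [0.011, -0.033, -0.999]]
force: [-0.1, -0.8, -3.1]
grip_width: 49.9
```

```bash
python3 st.py
```

```text
20.2333 [612.22 108.61 120.52] -6.32 tilt z [-0.0318  0.0142 -0.9994] [-0.1 -0.8 -3.1] [-0.11 -0.13  0.06] 49.9 [ 0.001 -0.017 -0.034  0.001  0.012  0.001] [0.0277 0.3824 1.4578 0.0155 1.3327 0.1343]
```

Call:
drive_tool(plan=[[0.8,2,5,-38,0.2],[0.8,0,0,0,0],[0.8,0,0,0,0],[0.8,2,4,-34,0],[0.8,0,0,0,0],[0.8,0,0,0,0],[0.8,0,0,0,0]])

```text
clock: 20.82
tool_pos: [627.5, 117.7, 64.2]
ee_rot: [[0.107, 0.994, -0.009], [0.994, -0.107, 0.014], [0.013, -0.011, -1.0]]
force: [-0.3, -0.1, -1.8]
grip_width: 49.9
```

```bash
python3 st.py
```

```text
20.8167 [627.46 117.67  64.24] -6.11 tilt z [-0.0092  0.0144 -0.9999] [-0.3 -0.1 -1.8] [-0.08 -0.09 -0.01] 49.9 [-0.002 -0.037 -0.052 -0.003  0.014 -0.   ] [0.0415 0.4586 1.4758 0.0157 1.2157 0.1428]
```

That worked: tilt is now under 1°. I'll bring it back in to the tray centre and descend slowly.

Call:
drive_tool(plan=[[0.8,-2,0,-5,0],[0.8,-2,0,-6,0],[0.8,-2,0,-7,0],[0.8,-2,0,-7,0],[0.8,-2,0,-7,0],[0.8,-1,0,-7,0],[0.8,-1,0,-7,0],[0.8,0,0,-5,0],[0.8,0,0,-2,0],[0.8,0,0,0,0]])

```text
clock: 21.65
tool_pos: [617.8, 117.2, 13.6]
ee_rot: [[0.107, 0.994, 0.001], [0.994, -0.107, 0.015], [0.015, -0.0, -1.0]]
force: [-0.4, 0.7, -2.6]
grip_width: 49.7
```

```bash
python3 st.py
```

```text
21.65 [617.77 117.21  13.55] -6.14 tilt z [ 0.0011  0.0145 -0.9999] [-0.4  0.7 -2.6] [-0.12 -0.08  0.06] 49.7 [-0.001  0.012  0.003  0.001 -0.001  0.   ] [0.0416 0.4976 1.5383 0.0162 1.1041 0.1414]
```

Call:
drive_tool(plan=[[0.8,-1,0,-5,0],[0.8,-1,0,-6,0],[0.8,0,0,-5,0],[0.8,0,0,-3,0],[0.8,0,0,0,0],[0.8,0,0,0,0]])

```text
clock: 22.15
tool_pos: [616.1, 117.2, -7.6]
ee_rot: [[0.107, 0.994, 0.001], [0.994, -0.107, 0.015], [0.015, -0.0, -1.0]]
force: [-0.7, -0.3, -2.7]
grip_width: 49.9
```

```bash
python3 st.py; python3 ov.py l
```

```text
22.15 [616.06 117.21  -7.58] -6.14 tilt z [ 0.0015  0.0145 -0.9999] [-0.7 -0.3 -2.7] [-0.03 -0.06  0.01] 49.9 [ 0.001  0.005  0.004  0.001 -0.004 -0.   ] [0.0417 0.5236 1.5508 0.0165 1.0651 0.1408]
side 165.25 167.75
top 151.25 118.5
```

View pics/l_side.png

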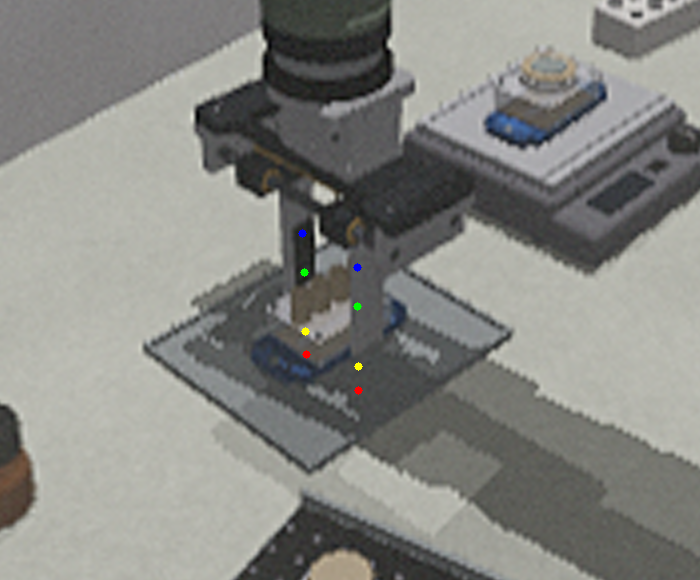

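The carrier is a few mm above the tray floor and well centred, blue base around (330,340). Last millimetres now.

Call:
drive_tool(plan=[[0.8,0,0,-1.5,0],[0.8,0,0,-1,0],[0.8,0,0,0,0]])

```text
clock: 22.5
tool_pos: [617.1, 117.3, -9.0]
ee_rot: [[0.107, 0.994, 0.004], [0.994, -0.107, 0.015], [0.015, 0.002, -1.0]]
force: [0.2, 0.6, -2.5]
grip_width: 49.8
```

Call:
drive_tool(plan=[[0.8,0,0,-0.8,0],[0.8,0,0,-0.5,0]])

```text
clock: 22.67
tool_pos: [617.4, 117.4, -9.5]
ee_rot: [[0.107, 0.994, 0.004], [0.994, -0.107, 0.015], [0.015, 0.003, -1.0]]
force: [-1.6, 0.1, 0.4]
grip_width: 49.9
```

Contact: the vertical force went from -2.5 to +0.4 N at z = -9.5. That matches the expected -10.

Call:
drive_tool(plan=[[0.8,0,0,-0.7,0],[0.8,0,0,0,0],[0.45,0,0,0,0],[0.3,0,0,0,0],[0.2,0,0,0,0],[0,0,0,0,0],[0,0,0,0,0],[0,0,0,0,0],[0,0,0,0,0]])

```text
clock: 23.42
tool_pos: [620.7, 117.5, -7.6]
ee_rot: [[0.107, 0.994, 0.011], [0.994, -0.107, 0.015], [0.016, 0.009, -1.0]]
force: [0.2, 0.7, -0.1]
grip_width: 88.3
```

```bash
python3 st.py
```

```text
23.4167 [620.74 117.47  -7.6 ] -6.14 tilt z [ 0.011   0.0151 -0.9998] [ 0.2  0.7 -0.1] [-0.03 -0.12 -0.01] 88.3 [-0.001 -0.001 -0.002 -0.001 -0.    -0.001] [0.0417 0.5258 1.5474 0.0168 1.0568 0.1407]
```

Released. Next is carrier two: up, then over to the rocker.

Call:
drive_tool(plan=[[0,0,0,8,0],[0,0,0,18,0],[0,0,0,28,0],[0,0,0,35,0],[0,-10,12,30,1],[0,-16,19,10,2],[0,-20,23,0,2],[0,-20,23,0,2],[0,-20,23,0,2],[0,-20,23,0,2]])

```text
clock: 24.25
tool_pos: [515.2, 239.5, 133.8]
ee_rot: [[-0.082, 0.996, 0.017], [0.996, 0.082, 0.017], [0.016, 0.018, -1.0]]
force: [-0.1, 0.8, -0.6]
grip_width: 93.7
```

```bash
python3 st.py
```

```text
24.25 [515.15 239.5  133.76] 4.71 tilt z [ 0.0168  0.0175 -0.9997] [-0.1  0.8 -0.6] [-0.05 -0.08 -0.06] 93.7 [ 0.604 -0.259  0.279 -0.    -0.054  0.169] [0.275  0.2235 1.6347 0.0129 1.2624 0.1889]
```

Call:
drive_tool(plan=[[0,-19,21,0,2],[0,-18,20,0,1],[0,-15,17,1,1],[0,-12,13,1,1],[0,-8,9,1,1],[0,-4,5,0,0.5],[0,0,0,0,0],[0,0,0,0,0],[0,0,0,0,0]])

```text
clock: 25.0
tool_pos: [432.5, 332.6, 143.1]
ee_rot: [[-0.208, 0.978, 0.021], [0.978, 0.208, 0.024], [0.019, 0.025, -1.0]]
force: [-0.6, -0.9, -0.4]
grip_width: 94.1
```

```bash
python3 st.py; python3 m1.py | grep -v "side"
```

```text
25.0 [432.54 332.58 143.13] 12.0 tilt z [ 0.0208  0.0237 -0.9995] [-0.6 -0.9 -0.4] [-0.08 -0.14 -0.04] 94.1 [-0.013  0.002 -0.006 -0.008 -0.002 -0.002] [0.4894 0.1613 1.6884 0.0117 1.2624 0.2763]
imager both z [ 4.18789e+02 -3.52117e+02  1.14000e-01  6.73260e+01] 1554.4
imager top [ 4.18466e+02 -3.51230e+02  1.15000e-01  7.00000e+01] 709.6
imager both [ 4.18456e+02 -3.50470e+02  1.15000e-01  7.00000e+01] 1513.0
warmer both z [ 6.25374e+02 -1.37101e+02 -5.40000e-02  5.09520e+01] 750.7
warmer top [ 6.24778e+02 -1.37061e+02 -4.90000e-02  5.20000e+01] 397.8
warmer both [ 6.24848e+02 -1.36918e+02 -5.30000e-02  5.20000e+01] 743.0
rocker both z [4.19241e+02 3.36317e+02 1.36000e-01 4.83130e+01] 686.6
rocker top [4.12223e+02 3.53175e+02 1.16000e-01 6.00000e+01] 164.6
rocker both [4.12929e+02 3.46466e+02 1.35000e-01 6.00000e+01] 633.6
tray both z [ 6.15678e+02  1.19262e+02 -1.08000e-01 -1.87800e+00] 549.8
tray top [ 6.14152e+02  1.18108e+02 -1.06000e-01  8.00000e+00] 291.5
tray both [ 6.14751e+02  1.18026e+02 -1.16000e-01  8.00000e+00] 435.1
carrier_two both z [4.13728e+02 3.48687e+02 2.15000e-01 5.95970e+01] 1175.6
carrier_two top [4.13850e+02 3.48467e+02 1.85000e-01 6.00000e+01] 592.7
carrier_two both [4.13645e+02 3.48737e+02 2.20000e-01 6.00000e+01] 1171.7
carrier_four both z [ 4.12479e+02 -3.59855e+02  9.90000e-02  6.25750e+01] 578.1
carrier_four top [ 4.29899e+02 -3.54211e+02  2.55000e-01  7.00000e+01] 114.8
carrier_four both [ 4.10151e+02 -3.55961e+02 -3.50000e-02  7.00000e+01] 564.7
carrier_round both z [ 6.21403e+02 -1.33330e+02 -7.00000e-03  4.52610e+01] 1269.1
carrier_round top [ 6.18610e+02 -1.32748e+02 -1.50000e-02  5.20000e+01] 667.6
carrier_round both [ 619.711 -132.552    0.      52.   ] 1215.2
```

The stations' fits repeat to under 1 mm. Tilt is at 1.8°. A fast lift followed by a slow descent reduces it, while I centre over carrier two at (413.8,348.1), yaw 12.1°.

Call:
drive_tool(plan=[[0,-3,3,25,0],[0,-5,4,25,0],[0,-5,4,20,0],[0,-3,2,0,0],[0,-1,0,-6,0],[0,0,0,-7,0],[0,0,0,-8,0],[0,0,0,-8,0],[0,0,0,-8,0],[0,0,0,-8,0]])

```text
clock: 25.93
tool_pos: [415.7, 338.2, 158.5]
ee_rot: [[-0.197, 0.98, 0.011], [0.98, 0.197, 0.016], [0.013, 0.014, -1.0]]
force: [-1.0, 0.3, -0.8]
grip_width: 94.3
```

```bash
python3 st.py
```

```text
25.9333 [415.67 338.24 158.49] 11.35 tilt z [ 0.011   0.016  -0.9998] [-1.   0.3 -0.8] [ 0.05 -0.09 -0.03] 94.3 [-0.006  0.115  0.139 -0.002 -0.22  -0.001] [0.5157 0.1348 1.685  0.0088 1.3044 0.3153]
```

Call:
drive_tool(plan=[[0,0,2,-7,0.3],[0,0,2,-7,0.3],[0,-1,2,-7,0.2],[0,-1,2,-6,0],[0,0,2,-5,0],[0,0,0,-3,0],[0,0,0,0,0],[0,0,0,0,0]])

```text
clock: 26.6
tool_pos: [410.0, 347.6, 113.5]
ee_rot: [[-0.212, 0.977, 0.002], [0.977, 0.212, 0.011], [0.01, 0.004, -1.0]]
force: [-0.0, 0.7, 0.3]
grip_width: 94.0
```

```bash
python3 st.py; python3 ov.py m
```

```text
26.6 [410.05 347.57 113.53] 12.26 tilt z [ 0.0017  0.0109 -0.9999] [-0.   0.7  0.3] [-0.06 -0.12  0.  ] 94.0 [ 0.005  0.004  0.     0.    -0.003  0.   ] [0.5363 0.1938 1.7159 0.009  1.2249 0.3192]
side 165.0 228.25
top 42.5 202.0
```

View pics/m_side.png

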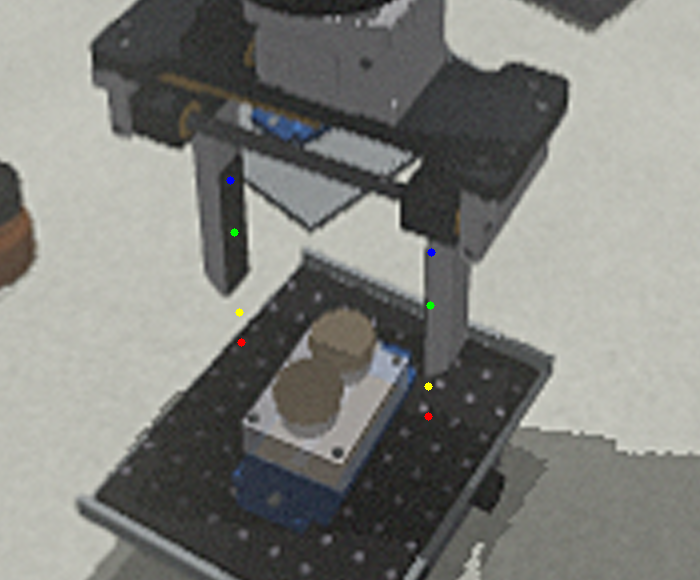

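View pics/m_top.png

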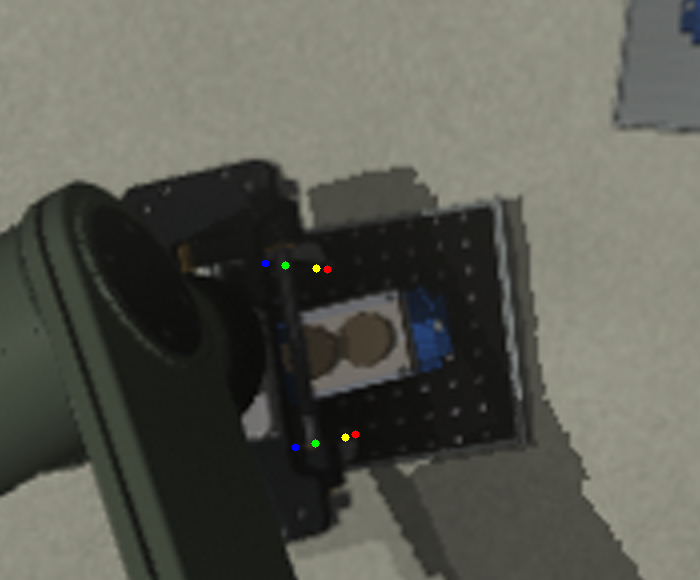

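Fingers are astride carrier two and well aligned in both views. Descending.

Call:
drive_tool(plan=[[0,1.5,0.5,-5,0],[0,1,0.5,-7,0],[0,1,0.5,-8,0],[0,1,0.5,-8,0],[0,0.6,0.5,-8,0],[0,0.6,0.5,-7,0],[0,0,0,-5,0],[0,0,0,-3,0],[0,0,0,0,0]])

```text
clock: 27.45
tool_pos: [417.1, 350.7, 57.9]
ee_rot: [[-0.212, 0.977, 0.003], [0.977, 0.212, 0.012], [0.011, 0.006, -1.0]]
force: [-0.0, -0.3, 1.1]
grip_width: 94.0
```

```bash
python3 st.py
```

```text
27.45 [417.05 350.68  57.9 ] 12.21 tilt z [ 0.0034  0.0118 -0.9999] [-0.  -0.3  1.1] [-0.02 -0.11  0.03] 94.0 [ 0.002  0.008  0.002  0.001 -0.002  0.   ] [0.5347 0.2783 1.7412 0.0093 1.1132 0.3174]
```

Call:
drive_tool(plan=[[0,-1.5,-1.2,-4,0],[0,-1,-1,-4,0],[0,0,0,-2,0],[0,0,0,-1,0],[0,0,0,0,0]])

```text
clock: 27.87
tool_pos: [414.4, 348.4, 46.1]
ee_rot: [[-0.212, 0.977, 0.004], [0.977, 0.212, 0.012], [0.011, 0.006, -1.0]]
force: [0.1, -0.1, 0.0]
grip_width: 94.0
```

```bash
python3 st.py
```

```text
27.8667 [414.41 348.37  46.06] 12.22 tilt z [ 0.0039  0.0121 -0.9999] [ 0.1 -0.1  0. ] [-0.09 -0.07 -0.01] 94.0 [ 0.001 -0.003  0.001  0.    -0.    -0.002] [0.5335 0.288  1.7576 0.0095 1.0865 0.3158]
```

Call:
drive_tool(plan=[[0.4,0,0,0,0],[0.4,0,0,0,0],[0.5,0,0,0,0],[0.5,0,0,0,0],[0.6,0,0,0,0],[0.8,0,0,0,0],[0.8,0,0,0,0]], squeeze=20)

```text
clock: 28.45
tool_pos: [415.3, 349.0, 47.4]
ee_rot: [[-0.212, 0.977, 0.006], [0.977, 0.212, 0.013], [0.012, 0.009, -1.0]]
force: [-1.8, -0.9, 0.6]
grip_width: 50.9
```

```bash
python3 st.py; python3 ov.py n
```

```text
28.45 [415.3  349.01  47.36] 12.22 tilt z [ 0.0059  0.0134 -0.9999] [-1.8 -0.9  0.6] [-0.07  0.23  0.01] 50.9 [ 0.001 -0.002  0.002  0.008  0.022 -0.   ] [0.5336 0.2866 1.7563 0.0096 1.0869 0.3158]
side 163.25 252.25
top 51.5 199.25
```

View pics/n_side.png

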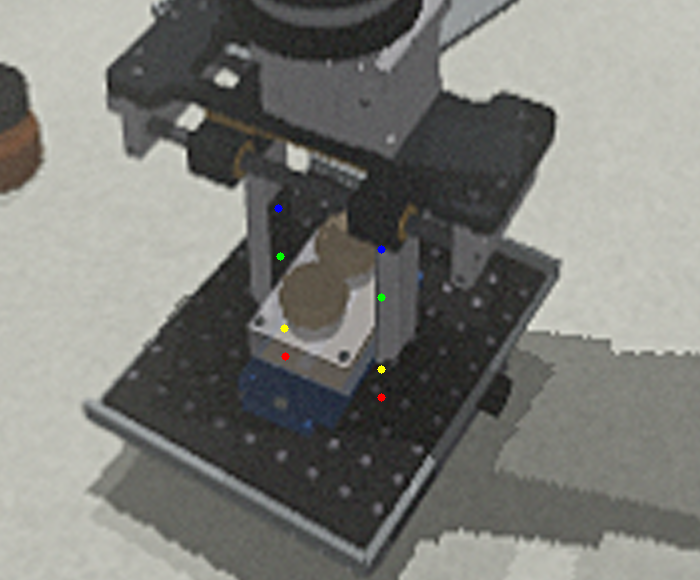

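View pics/n_top.png

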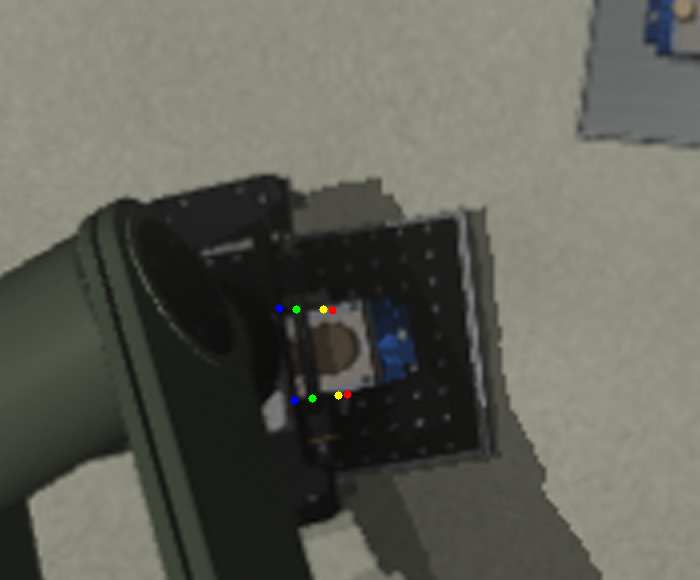

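Jaws are on the block at mid-length, width 50.9 and still settling. Firming up, then lifting.

Call:
drive_tool(plan=[[0.8,0,0,0,0],[0.8,0,0,3,0],[0.8,0,0,6,0],[0.8,0,0,10,0],[0.8,0,0,13,0],[0.8,0,0,14,0],[0.8,0,0,12,0],[0.8,0,0,8,0],[0.8,0,0,3,0],[0.8,0,0,0,0]])

```text
clock: 29.38
tool_pos: [412.3, 347.0, 120.1]
ee_rot: [[-0.212, 0.977, 0.001], [0.977, 0.212, 0.01], [0.01, 0.003, -1.0]]
force: [-1.0, -0.5, -2.8]
grip_width: 50.1
```

```bash
python3 st.py; python3 ov.py o
```

```text
29.3833 [412.32 347.04 120.07] 12.22 tilt z [ 0.0011  0.0101 -0.9999] [-1.  -0.5 -2.8] [-0.03 -0.12  0.  ] 50.1 [-0.    -0.01  -0.003 -0.002  0.003  0.001] [0.5335 0.1899 1.7058 0.0086 1.2399 0.3174]
side 164.25 224.75
top 41.75 201.0
```

View pics/o_side.png

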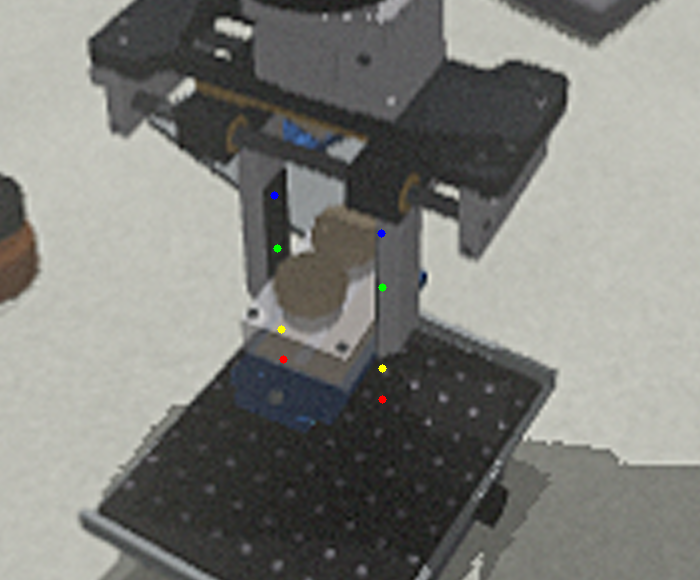

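Held level. Travelling across to the imager.

Call:
drive_tool(plan=[[0.8,0,-8,2,0],[0.8,0,-16,2,0],[0.8,0,-24,1,-0.2],[0.8,0,-30,1,-0.2],[0.8,0,-32,1,-0.2],[0.8,0,-32,1,-0.2],[0.8,0,-32,1,-0.2],[0.8,0,-32,1,-0.2],[0.8,0,-32,1,-0.2],[0.8,0,-32,1,-0.2]])

```text
clock: 30.32
tool_pos: [402.3, 65.9, 124.0]
ee_rot: [[-0.196, 0.981, -0.014], [0.981, 0.196, 0.005], [0.008, -0.013, -1.0]]
force: [1.1, -0.6, -2.8]
grip_width: 50.1
```

```bash
python3 st.py
```

```text
30.3167 [402.32  65.95 124.  ] 11.28 tilt z [-0.0139  0.005  -0.9999] [ 1.1 -0.6 -2.8] [-0.04 -0.15 -0.01] 50.1 [-0.999 -0.208  0.176 -0.02   0.041 -0.942] [-0.0544 -0.0852  1.9867  0.0045  1.2542 -0.2527]
```

Call:
drive_tool(plan=[[0.8,1,-32,1,-0.4],[0.8,1,-32,1,-0.4],[0.8,2,-32,1,-0.4],[0.8,2,-32,1,-0.4],[0.8,2,-32,1,-0.4],[0.8,2,-32,1,-0.4],[0.8,2,-32,1,-0.4],[0.8,2,-30,1,-0.4],[0.8,2,-27,1,-0.4],[0.8,2,-23,1,-0.4]])

```text
clock: 31.15
tool_pos: [407.0, -255.4, 128.3]
ee_rot: [[-0.118, 0.993, -0.026], [0.993, 0.118, 0.01], [0.013, -0.024, -1.0]]
force: [0.4, 0.0, -3.5]
grip_width: 49.9
```

```bash
python3 st.py
```

```text
31.15 [ 406.97 -255.4   128.28] 6.78 tilt z [-0.0258  0.0103 -0.9996] [ 0.4  0.  -3.5] [-0.04 -0.12  0.02] 49.9 [-0.447  0.349 -0.382 -0.002  0.053 -0.341] [-0.7335  0.0845  1.8077 -0.0101  1.2755 -0.8485]
```

Call:
drive_tool(plan=[[0.8,3,-21,0,0],[0.8,3,-18,0,0],[0.8,2,-14,0,0],[0.8,2,-10,0,0],[0.8,1,-6,0,0],[0.8,0,-3,0,0],[0.8,0,0,0,0],[0.8,0,0,0,0],[0.8,0,0,0,0]])

```text
clock: 31.9
tool_pos: [412.6, -333.2, 123.7]
ee_rot: [[-0.111, 0.993, -0.033], [0.994, 0.112, 0.017], [0.021, -0.031, -0.999]]
force: [0.2, -0.2, -3.5]
grip_width: 49.9
```

```bash
python3 st.py
```

```text
31.9 [ 412.59 -333.19  123.7 ] 6.42 tilt z [-0.0335  0.0172 -0.9993] [ 0.2 -0.2 -3.5] [-0.05 -0.15 -0.02] 49.9 [ 0.01  -0.006  0.012  0.004  0.004  0.001] [-0.8335  0.2011  1.6847 -0.0138  1.2911 -0.9413]
```

Tilt is about 2° again. Same remedy: a slow lift, then pulses while still well above the stage.

Call:
drive_tool(plan=[[0.8,0,0,5,0],[0.8,1,-2,7,0],[0.8,1,-2,7,0],[0.8,1,-2,7,0],[0.8,1,-2,7,0],[0.8,1,-2,7,0],[0.8,0,-1,7,0],[0.8,0,0,4,0],[0.8,0,0,0,0],[0.8,0,0,0,0]])

```text
clock: 32.73
tool_pos: [419.5, -343.7, 183.2]
ee_rot: [[-0.115, 0.993, -0.03], [0.993, 0.115, 0.014], [0.018, -0.029, -0.999]]
force: [0.5, -0.4, -2.0]
grip_width: 50.1
```

Call:
drive_tool(plan=[[0.8,0,0,-40,0],[0.8,0,0,0,0],[0.8,0,0,0,0],[0.8,0,0,-34,0],[0.8,0,0,0,0],[0.8,0,0,0,0],[0.8,0,0,0,0]])

```text
clock: 33.32
tool_pos: [421.2, -345.6, 113.2]
ee_rot: [[-0.115, 0.993, -0.027], [0.993, 0.115, 0.01], [0.013, -0.026, -1.0]]
force: [-0.1, -0.1, -2.1]
grip_width: 49.4
```

```bash
python3 st.py
```

```text
33.3167 [ 421.23 -345.57  113.2 ] 6.62 tilt z [-0.027   0.0105 -0.9996] [-0.1 -0.1 -2.1] [-0.03 -0.16  0.02] 49.4 [-0.001 -0.022 -0.051  0.002  0.011 -0.001] [-0.8372  0.2353  1.6663 -0.0137  1.2659 -0.9482]
```

Call:
drive_tool(plan=[[0.8,0,0,6,0],[0.8,0,-0.5,9,0],[0.8,0,-0.5,9,0],[0.8,0,-0.5,9,0],[0.8,0,-0.5,9,0],[0.8,0,-0.5,9,0],[0.8,0,-0.5,9,0],[0.8,0,-0.5,8,0],[0.8,0,0,5,0],[0.8,0,0,0,0]])

```text
clock: 34.15
tool_pos: [425.8, -354.4, 206.0]
ee_rot: [[-0.115, 0.993, -0.014], [0.993, 0.115, -0.004], [-0.002, -0.015, -1.0]]
force: [-0.1, -0.5, -2.5]
grip_width: 49.8
```

Call:
drive_tool(plan=[[0.8,0,0,-36,0],[0.8,0,0,0,0],[0.8,0,0,0,0],[0.8,0,0,-30,0],[0.8,0,0,0,0],[0.8,0,0,0,0],[0.8,0,0,0,0],[0.8,0,0,-36,0],[0.8,0,0,0,0],[0.8,0,0,0,0]])

```text
clock: 34.98
tool_pos: [431.1, -360.1, 114.9]
ee_rot: [[-0.115, 0.993, -0.004], [0.993, 0.115, -0.016], [-0.015, -0.005, -1.0]]
force: [0.7, 0.2, -1.7]
grip_width: 49.7
```

```bash
python3 st.py
```

```text
34.9833 [ 431.13 -360.14  114.91] 6.62 tilt z [-0.0035 -0.0158 -0.9999] [ 0.7  0.2 -1.7] [-0.09 -0.14 -0.05] 49.7 [-0.001  0.029  0.05  -0.001  0.016 -0.   ] [-0.8414  0.242   1.6539 -0.014   1.2363 -0.9525]
```

Tilt is below 1°. Moving back over the seat centre and down slowly. The target reading is (419.8, -350.7), yaw 6.6°, with contact near z = 57.

Call:
drive_tool(plan=[[0.8,-2,1.5,-3,0],[0.8,-2,2,-5,0],[0.8,-2,2,-6,0],[0.8,-2,1.5,-6,0],[0.8,-1,1,-6,0],[0.8,-0.5,0.5,-4,0],[0.8,0,0,-2,0],[0.8,0,0,0,0],[0.8,0,0,0,0]])

```text
clock: 35.73
tool_pos: [423.9, -354.3, 88.1]
ee_rot: [[-0.115, 0.993, 0.004], [0.993, 0.115, -0.025], [-0.025, 0.001, -1.0]]
force: [-0.3, 0.2, -2.5]
grip_width: 50.2
```

```bash
python3 st.py
```

```text
35.7333 [ 423.89 -354.3    88.11] 6.63 tilt z [ 0.0042 -0.0245 -0.9997] [-0.3  0.2 -2.5] [ 0.   -0.09 -0.02] 50.2 [-0.001  0.005  0.005 -0.001 -0.003 -0.001] [-0.8442  0.247   1.7093 -0.0144  1.1642 -0.9544]
```

Relative to the pose at grasp, the residual tilt is only about the jaw axis (about 2°), so the carrier can pivot flat in a light grip as it touches. Centring and lowering.

Call:
drive_tool(plan=[[0.8,-1.5,1.2,-5,0],[0.8,-1,1,-6,0],[0.8,-0.5,0.5,-5,0],[0.8,0,0,-3,0],[0.8,0,0,-1,0],[0.8,0,0,0,0],[0.8,0,0,0,0]])

```text
clock: 36.32
tool_pos: [420.5, -351.3, 65.6]
ee_rot: [[-0.115, 0.993, 0.004], [0.993, 0.115, -0.024], [-0.024, 0.001, -1.0]]
force: [-0.1, 0.7, -1.9]
grip_width: 49.5
```

```bash
python3 st.py; python3 ov.py p
```

```text
36.3167 [ 420.55 -351.3    65.58] 6.63 tilt z [ 0.0038 -0.0241 -0.9997] [-0.1  0.7 -1.9] [ 0.   -0.07 -0.07] 49.5 [ 0.001  0.002  0.001 -0.001 -0.002 -0.001] [-0.8451  0.2681  1.7359 -0.0147  1.117  -0.9545]
side 315.75 96.75
top 347.75 190.75
```

View pics/p_side.png

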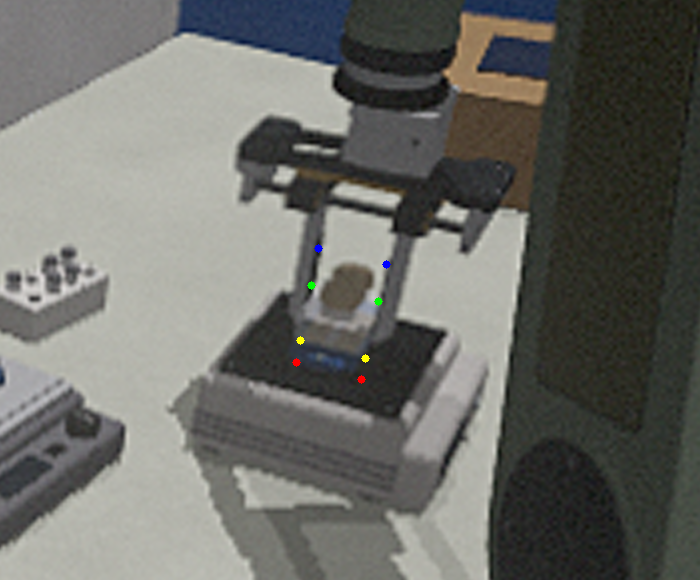

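View pics/p_top.png

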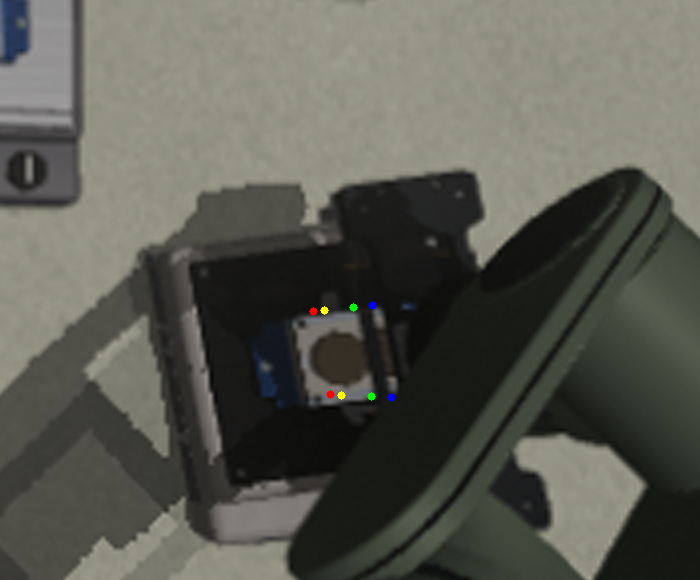

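Call:
drive_tool(plan=[[0.8,-0.5,0.4,-3,0],[0.8,0,0,-2,0],[0.8,0,0,-1,0],[0.8,0,0,0,0]], squeeze=10)

```text
clock: 36.75
tool_pos: [420.8, -351.7, 60.1]
ee_rot: [[-0.115, 0.993, 0.005], [0.993, 0.115, -0.026], [-0.026, 0.002, -1.0]]
force: [0.3, -0.3, -3.3]
grip_width: 49.8
```

Call:
drive_tool(plan=[[0.8,0,0,-1,0],[0.8,0,0,-0.7,0]])

```text
clock: 36.92
tool_pos: [421.0, -352.1, 58.7]
ee_rot: [[-0.115, 0.993, 0.006], [0.993, 0.116, -0.027], [-0.027, 0.003, -1.0]]
force: [-0.9, -0.9, -0.6]
grip_width: 49.5
```

Call:
drive_tool(plan=[[0.8,-1,1.2,-0.3,0],[0.8,-0.4,0.4,-0.8,0]])

```text
clock: 37.08
tool_pos: [420.4, -351.6, 58.5]
ee_rot: [[-0.115, 0.993, 0.008], [0.993, 0.115, -0.029], [-0.03, 0.004, -1.0]]
force: [-0.2, -0.5, 0.1]
grip_width: 50.1
```

Call:
drive_tool(plan=[[0.8,0,0,-0.8,0],[0.8,0,0,-0.5,0]])

```text
clock: 37.25
tool_pos: [420.4, -351.9, 57.7]
ee_rot: [[-0.115, 0.993, 0.008], [0.993, 0.116, -0.03], [-0.03, 0.004, -1.0]]
force: [-0.6, -1.4, -0.1]
grip_width: 49.5
```

```bash
python3 st.py
```

```text
37.25 [ 420.38 -351.89   57.68] 6.64 tilt z [ 0.0078 -0.0298 -0.9995] [-0.6 -1.4 -0.1] [-0.01  0.05 -0.  ] 49.5 [ 0.     0.002  0.003 -0.002 -0.006  0.002] [-0.8456  0.2749  1.7465 -0.0157  1.0928 -0.9544]
```

Call:
drive_tool(plan=[[0.8,-0.5,0.8,-1,0],[0.8,0,0.4,-1,0]], squeeze=5)

```text
clock: 37.42
tool_pos: [420.4, -352.0, 57.3]
ee_rot: [[-0.116, 0.993, 0.009], [0.993, 0.116, -0.033], [-0.033, 0.005, -0.999]]
force: [-2.9, 0.6, 8.1]
grip_width: 49.9
```

```bash
python3 st.py
```

```text
37.4167 [ 420.42 -352.02   57.3 ] 6.66 tilt z [ 0.0089 -0.0325 -0.9994] [-2.9  0.6  8.1] [0.13 0.53 0.02] 49.9 [ 0.003  0.001  0.004 -0.009 -0.011  0.005] [-0.845   0.2739  1.7488 -0.0169  1.0888 -0.9535]
```

8 N upward at z = 57.3, as expected for full contact (57.4). Releasing.

Call:
drive_tool(plan=[[0.44,0,0,0,0],[0.4,0,0,0,0],[0.3,0,0,0,0],[0.1,0,0,0,0],[0,0,0,0,0],[0,0,0,0,0],[0,0,0,0,0]])

```text
clock: 38.0
tool_pos: [421.0, -351.3, 57.0]
ee_rot: [[-0.115, 0.993, 0.01], [0.993, 0.116, -0.032], [-0.033, 0.006, -0.999]]
force: [-0.5, 0.1, -0.3]
grip_width: 86.1
```

Call:
drive_tool(plan=[[0,0,0,8,0],[0,0,0,18,0],[0,0,0,25,0],[0,0,0,25,0],[0,0,0,20,0],[0,3,5,5,0],[0,8,12,0,0],[0,12,18,0,0],[0,14,20,0,0],[0,14,20,0,0]])

```text
clock: 38.83
tool_pos: [470.6, -275.1, 164.5]
ee_rot: [[-0.107, 0.994, 0.01], [0.994, 0.107, -0.032], [-0.033, 0.006, -0.999]]
force: [0.7, -0.1, -0.5]
grip_width: 93.4
```

```bash
python3 st.py;python3 look.py q 370,230,490,330 340,140,460,230; python3 - <<'E'
from fit import *
t=get_image("top");s=get_image("side")
for z,parts in((70,[rectpts(50,64,28),rectpts(48,104,8)]),):
    for lab,ims,zf in(("both z",[t,s],1),("top",[t],0),("both",[t,s],0)):
        print(lab,fit((418.5,-351.2,.115,70),parts,ims,zf,12,.12))
print(fit((418.5,-351.2,.115,70),[rectpts(130,150,0)],[t],0,12,.12))
E
```

```text
38.8333 [ 470.61 -275.12  164.51] 6.14 tilt z [ 0.0097 -0.0319 -0.9994] [ 0.7 -0.1 -0.5] [ 0.01 -0.07 -0.04] 93.4 [ 0.569  0.044 -0.047 -0.014  0.013  0.581] [-0.6752  0.1442  1.6615 -0.0195  1.3083 -0.7775]
38.9333 [ 471.6 -272.9  164.2] 6.43 [0.2 0.3 0.7] 93.8612903085708
both z (array([ 4.18766942e+02, -3.52374956e+02,  1.40385230e-01,  6.93277820e+01]), np.float64(625.5406403139752))
top (array([ 4.07137757e+02, -3.61659308e+02,  1.94563036e-01,  7.00000000e+01]), np.float64(128.33786065303917))
both (array([ 4.18559911e+02, -3.51024068e+02,  1.59377819e-01,  7.00000000e+01]), np.float64(620.7982503034436))
(array([ 4.18662533e+02, -3.51173189e+02,  1.23387459e-01,  7.00000000e+01]), np.float64(335.6795921473212))
```

View pics/q_top.png

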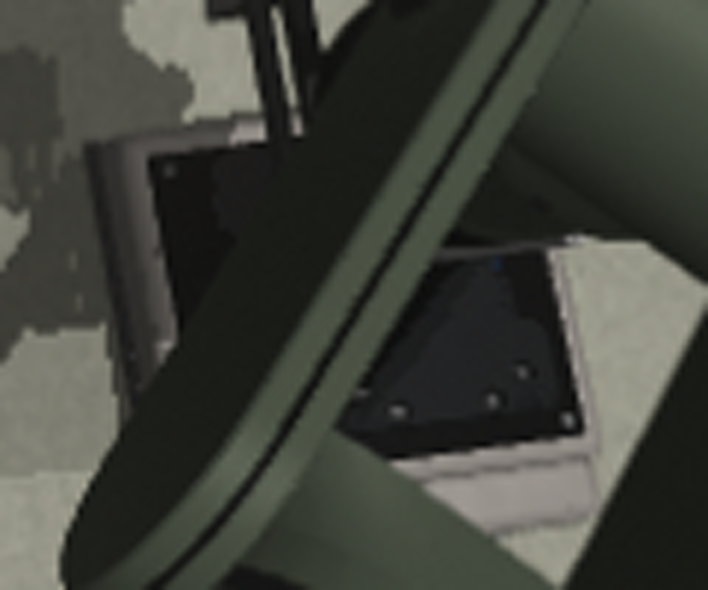

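View pics/q_side.png

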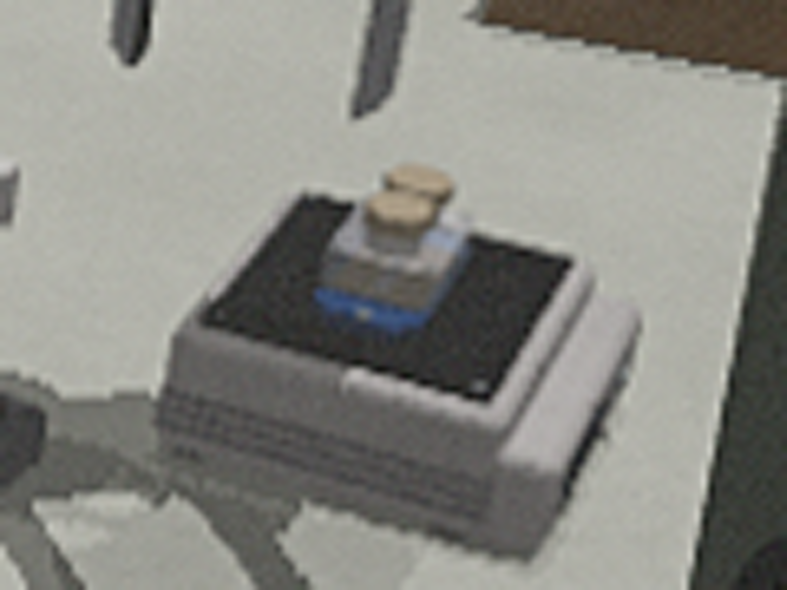

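Carrier two sits flat and centred on the imager's stage in the side view, while the arm hides the top view. Next is carrier round on the warmer.

Call:
drive_tool(plan=[[0,15,14,0,-1],[0,18,17,0,-1],[0,19,18,0,-1],[0,19,18,0,-1],[0,18,17,0,-1],[0,15,14,0,-1],[0,11,10,0,-1],[0,7,7,0,-0.4],[0,4,4,0,0],[0,0,0,0,0]])

```text
clock: 39.87
tool_pos: [594.5, -161.1, 159.9]
ee_rot: [[0.041, 0.999, -0.005], [0.999, -0.041, -0.034], [-0.034, -0.003, -0.999]]
force: [-0.7, -0.1, 0.5]
grip_width: 93.7
```

Call:
drive_tool(plan=[[0,0,0,0,0],[0,0,0,0,0]])

```text
clock: 40.03
tool_pos: [593.4, -162.6, 159.4]
ee_rot: [[0.041, 0.999, -0.006], [0.999, -0.042, -0.035], [-0.035, -0.005, -0.999]]
force: [-0.8, 0.5, 0.4]
grip_width: 94.0
```

```bash
python3 st.py; python3 - <<'E'
from fit import *
t=get_image("top");s=get_image("side")
P=[rectpts(50,64,28),rectpts(48,104,8)]
for lab,ims,zf in(("both z",[t,s],1),("top",[t],0),("side",[s],0),("both",[t,s],0)):
    print("two",lab,fit((418.5,-351.2,.115,70),P,ims,zf,12,.12))
print(fit((418.5,-351.2,.115,70),[rectpts(130,150,0)],[t],0,12,.12),fit((418.5,-351.2,.115,70),[rectpts(130,150,0)],[s],0,12,.12))
E
```

```text
40.0333 [ 593.35 -162.6   159.4 ] -2.39 tilt z [-0.0063 -0.0347 -0.9994] [-0.8  0.5  0.4] [-0.04 -0.1   0.08] 94.0 [-0.015 -0.004  0.01  -0.008  0.003 -0.005] [-0.3876  0.3105  1.4697 -0.0353  1.3541 -0.3385]
two both z (array([ 4.18055575e+02, -3.51891415e+02,  1.14120365e-01,  6.96864519e+01]), np.float64(1410.505580183484))
two top (array([ 4.17974442e+02, -3.51778519e+02,  1.10266338e-01,  7.00000000e+01]), np.float64(898.2340415714197))
two side (array([ 4.18440410e+02, -3.51086400e+02,  1.38254157e-01,  7.00000000e+01]), np.float64(522.6776557713526))
two both (array([ 4.18207195e+02, -3.51874431e+02,  1.06681479e-01,  7.00000000e+01]), np.float64(1412.9005270606456))
(array([ 4.18595619e+02, -3.51401826e+02,  1.10416227e-01,  7.00000000e+01]), np.float64(654.1437214916762)) (array([ 4.18069277e+02, -3.46446079e+02,  1.13046112e-01,  7.00000000e+01]), np.float64(754.2078359430993))
```

Carrier two measures within 0.7 mm and 0.3° of the imager's centre. Going on to carrier round.

Call:
drive_tool(plan=[[0,4,4,-4,0.4],[0,5,5,-7,0.4],[0,5,5,-8,0.3],[0,5,6,-8,0.3],[0,4,5,-8,0],[0,3,4,-8,0],[0,1,2,-6,0],[0,0,0,-3,0],[0,0,0,0,0],[0,0,0,0,0]])

```text
clock: 40.97
tool_pos: [620.9, -127.9, 99.5]
ee_rot: [[0.015, 1.0, -0.009], [0.999, -0.015, -0.034], [-0.034, -0.009, -0.999]]
force: [-0.5, -0.5, 1.0]
grip_width: 94.0
```

```bash
python3 st.py
```

```text
40.9667 [ 620.89 -127.92   99.48] -0.88 tilt z [-0.0091 -0.0337 -0.9994] [-0.5 -0.5  1. ] [-0.   -0.09  0.03] 94.0 [ 0.001  0.009  0.007 -0.003 -0.004 -0.001] [-0.3196  0.4087  1.4678 -0.0365  1.2633 -0.2934]
```

Call:
drive_tool(plan=[[0,0,-1,-4,0],[0,-0.3,-1,-7,0],[0,-0.3,-1,-8,0],[0,-0.3,-1,-8,0],[0,-0.3,-1,-8,0],[0,0,0,-7,0],[0,0,0,-5,0],[0,0,0,-2,0],[0,0,0,0,0],[0,0,0,0,0]])

```text
clock: 41.8
tool_pos: [618.9, -135.0, 45.6]
ee_rot: [[0.017, 1.0, -0.009], [0.999, -0.018, -0.034], [-0.034, -0.008, -0.999]]
force: [0.2, -0.2, 0.4]
grip_width: 94.1
```

```bash
python3 st.py; python3 ov.py r
```

```text
41.8 [ 618.9  -135.02   45.56] -1.01 tilt z [-0.0088 -0.0342 -0.9994] [ 0.2 -0.2  0.4] [-0.02 -0.05  0.04] 94.1 [-0.001  0.007  0.001 -0.001 -0.001 -0.   ] [-0.3311  0.4686  1.5052 -0.0383  1.1653 -0.2986]
side 220.5 110.0
top 250.75 111.5
```

View pics/r_side.png

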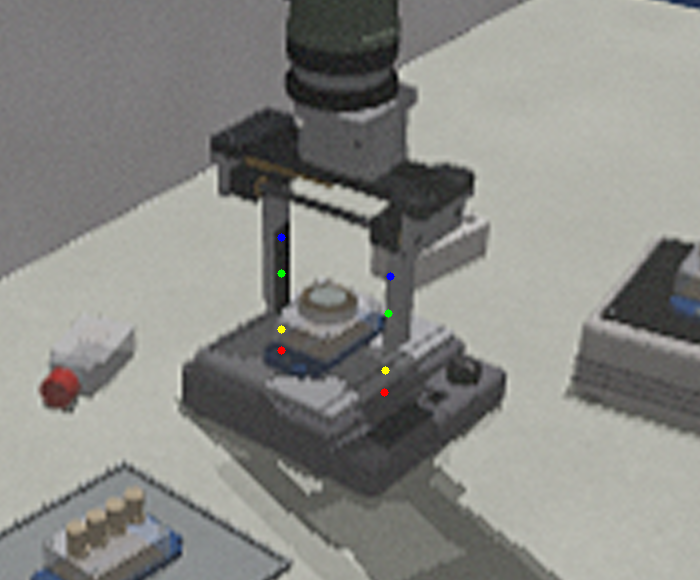

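View pics/r_top.png

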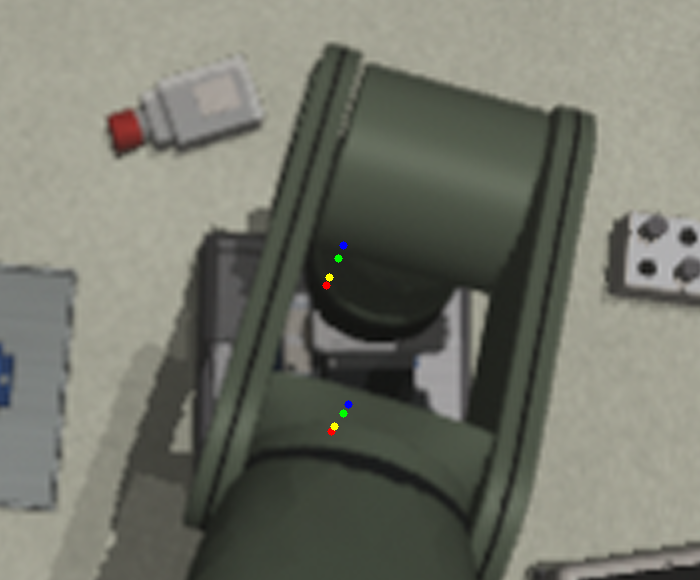

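The side view shows the fingers astride the block of carrier round. The arm hides it in the top view. Final descent and grip.

Call:
drive_tool(plan=[[0,0.3,1,-3,0],[0,0.3,1,-3,0],[0,0,0,-0.5,0],[0.4,0,0,0,0],[0.4,0,0,0,0],[0.5,0,0,0,0],[0.5,0,0,0,0],[0.6,0,0,0,0],[0.8,0,0,0,0],[0.8,0,0,0,0]], squeeze=20)

```text
clock: 42.73
tool_pos: [622.2, -133.2, 41.2]
ee_rot: [[0.017, 1.0, -0.003], [0.999, -0.017, -0.036], [-0.036, -0.002, -0.999]]
force: [0.8, -1.0, 0.0]
grip_width: 50.6
```

```bash
python3 st.py
```

```text
42.7333 [ 622.17 -133.18   41.23] -0.98 tilt z [-0.0029 -0.036  -0.9993] [ 0.8 -1.   0. ] [-0.01 -0.3  -0.01] 50.6 [ 0.    -0.    -0.004  0.002 -0.006  0.001] [-0.3268  0.4752  1.5057 -0.0383  1.1522 -0.2944]
```

Call:
drive_tool(plan=[[0.8,0,0,0,0],[0.8,0,0,3,0],[0.8,0,0,6,0],[0.8,0,0,10,0],[0.8,0,0,14,0],[0.8,0,0,16,0],[0.8,0,0,14,0],[0.8,0,0,10,0],[0.8,-2,2,5,0],[0.8,-4,4,2,0.3]])

```text
clock: 43.57
tool_pos: [611.6, -126.1, 124.2]
ee_rot: [[0.012, 1.0, -0.011], [0.999, -0.012, -0.033], [-0.033, -0.011, -0.999]]
force: [-0.6, 1.5, -3.0]
grip_width: 49.7
```

```bash
python3 st.py; python3 ov.py s
```

```text
43.5667 [ 611.56 -126.09  124.22] -0.71 tilt z [-0.0115 -0.0333 -0.9994] [-0.6  1.5 -3. ] [-0.   -0.12  0.01] 49.7 [ 0.051 -0.158  0.141  0.001  0.01  -0.018] [-0.3213  0.3668  1.4711 -0.0365  1.3043 -0.2994]
side 222.25 88.25
top 251.75 108.25
```

View pics/s_side.png

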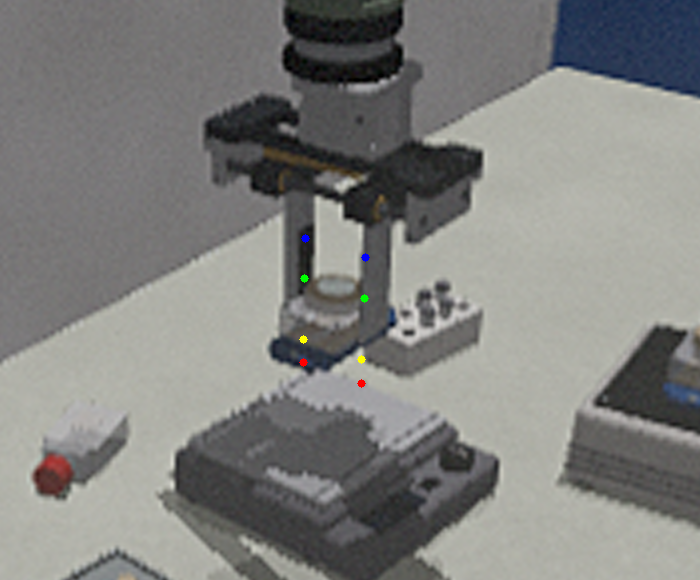

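Carrier round is lifted level. The rocker is now empty and in view, so I'll refine its centre using the dots.

```bash
python3 - <<'E'
from fit import *
t=get_image("top");s=get_image("side")
for z in(58,60,64):
    print(z,[fit((414,346.7,.136,z),[rectpts(144,176,0)],[i],0,12,.12)[0].round(3) for i in(t,s)])
# dots: warp to rocker plane
for nm,d,f in(("top",t,0),("side",s,0)):
    c,sn=np.cos(.136),np.sin(.136);g=np.mgrid[-80:80.1:.25,-95:95.1:.25]
    X=414+g[0]*c-g[1]*sn;Y=346.7+g[0]*sn+g[1]*c
    u=proj(np.c_[X.ravel(),Y.ravel(),np.full(X.size,60)],d).astype(np.float32).reshape(*X.shape,2)
    w=cv2.remap(d["image"],u[...,0],u[...,1],cv2.INTER_CUBIC);cv2.imwrite(f"pics/w_{nm}.png",w)
E
```

```text
58 [array([4.14301e+02, 3.47207e+02, 1.31000e-01, 5.80000e+01]), array([4.13795e+02, 3.45349e+02, 1.38000e-01, 5.80000e+01])]
60 [array([4.14287e+02, 3.46731e+02, 1.35000e-01, 6.00000e+01]), array([4.12941e+02, 3.46626e+02, 1.35000e-01, 6.00000e+01])]
64 [array([4.14015e+02, 3.45211e+02, 1.36000e-01, 6.40000e+01]), array([4.10902e+02, 3.48406e+02, 1.37000e-01, 6.40000e+01])]
```

View pics/w_top.png

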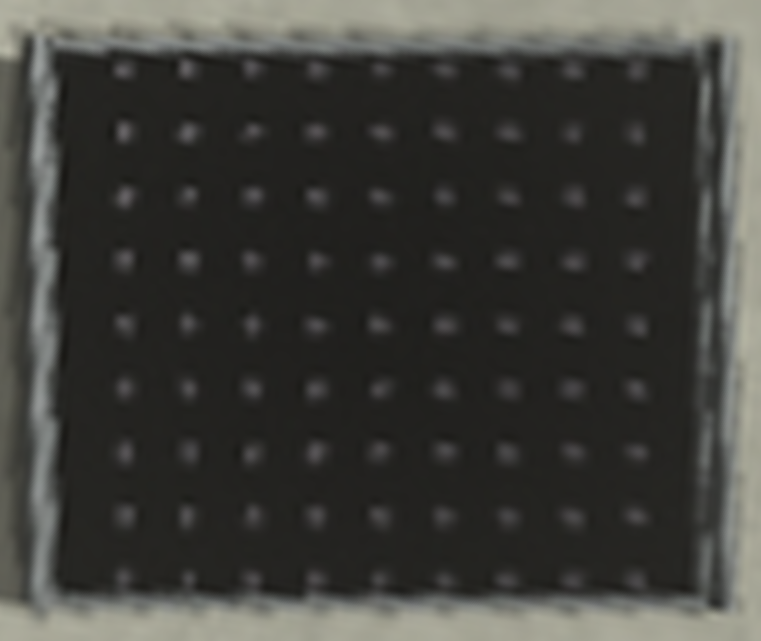

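View pics/w_side.png

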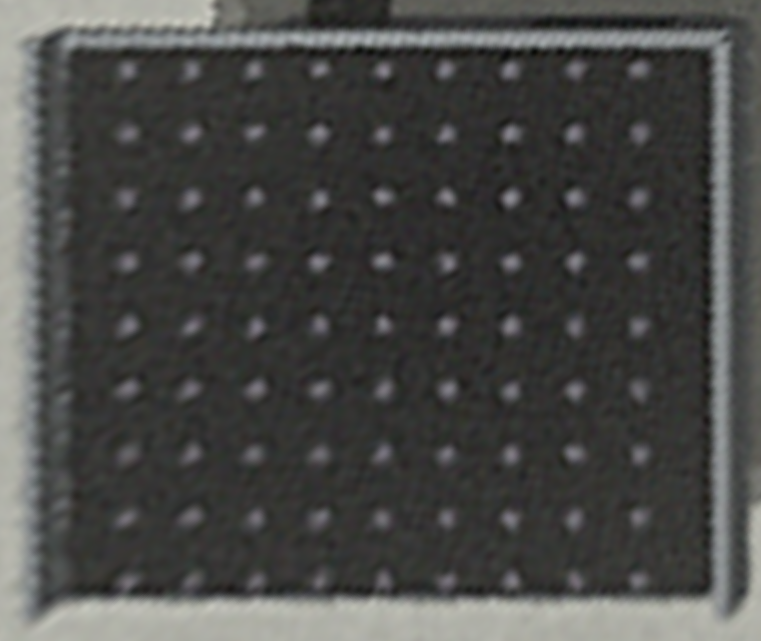

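The centre dot of the 9×9 grid gives the seat centre at (415.2, 347.1), yaw 7.8°. The two views agree within 1 mm at z = 60. Travelling to the rocker.

Call:
drive_tool(plan=[[0.8,-6,14,1,0.4],[0.8,-9,21,1,0.4],[0.8,-11,27,1,0.4],[0.8,-12,30,1,0.4],[0.8,-12,30,1,0.4],[0.8,-12,30,1,0.4],[0.8,-12,30,1,0.4],[0.8,-12,30,1,0.4],[0.8,-12,30,1,0.4],[0.8,-12,30,1,0.4]])

```text
clock: 44.6
tool_pos: [484.5, 156.9, 122.6]
ee_rot: [[-0.053, 0.998, -0.03], [0.998, 0.052, -0.031], [-0.029, -0.032, -0.999]]
force: [1.2, 0.3, -2.7]
grip_width: 49.6
```

```bash
python3 st.py
```

```text
44.6 [484.54 156.88 122.59] 3.0 tilt z [-0.0299 -0.031  -0.9991] [ 1.2  0.3 -2.7] [-0.01 -0.17 -0.01] 49.6 [ 0.776 -0.092  0.101  0.031  0.024  0.665] [ 0.1616  0.1602  1.7358 -0.027   1.2803  0.1169]
```

Call:
drive_tool(plan=[[0.8,-10,28,1,0.7],[0.8,-10,27,1,0.7],[0.8,-9,25,1,0.7],[0.8,-8,22,1,0.7],[0.8,-7,18,1,0.6],[0.8,-5,14,1,0.6],[0.8,-4,10,1,0.4],[0.8,-2,6,1,0.2],[0.8,-1,3,0,0],[0.8,0,0,0,0]])

```text
clock: 45.43
tool_pos: [406.1, 325.5, 123.5]
ee_rot: [[-0.154, 0.987, -0.045], [0.988, 0.152, -0.036], [-0.029, -0.05, -0.998]]
force: [-0.1, 0.3, -2.5]
grip_width: 49.7
```

Call:
drive_tool(plan=[[0.8,0,0,0,0],[0.8,0,0,0,0]])

```text
clock: 45.6
tool_pos: [405.7, 324.6, 122.8]
ee_rot: [[-0.153, 0.987, -0.046], [0.988, 0.152, -0.037], [-0.03, -0.051, -0.998]]
force: [0.3, 0.9, -2.2]
grip_width: 49.5
```

```bash
python3 st.py
```

```text
45.6 [405.67 324.59 122.81] 8.73 tilt z [-0.0462 -0.0375 -0.9982] [ 0.3  0.9 -2.2] [-0.01 -0.11 -0.03] 49.5 [-0.008  0.001  0.006 -0.008  0.001  0.001] [ 0.5151  0.1972  1.6923 -0.0102  1.3109  0.3648]
```

Tilt is now 2.5–3°, too much to set down with. Repeating the correction well above the rocker.

Call:
drive_tool(plan=[[0.8,0,0,6,0],[0.8,0,0,9,0],[0.8,0,0,9,0],[0.8,0,0,9,0],[0.8,0,0,9,0],[0.8,0,0,9,0],[0.8,0,0,9,0],[0.8,0,0,6,0],[0.8,0,0,0,0],[0.8,0,0,0,0]])

```text
clock: 46.43
tool_pos: [408.6, 322.5, 199.0]
ee_rot: [[-0.148, 0.988, -0.041], [0.989, 0.147, -0.035], [-0.029, -0.046, -0.999]]
force: [0.0, -0.2, -2.1]
grip_width: 49.7
```

Call:
drive_tool(plan=[[0.8,0,0,-36,0],[0.8,0,0,0,0],[0.8,0,0,0,0],[0.8,0,0,-30,0],[0.8,0,0,0,0],[0.8,0,0,0,0],[0.8,0,0,0,0]])

```text
clock: 47.02
tool_pos: [410.0, 323.8, 136.5]
ee_rot: [[-0.149, 0.988, -0.038], [0.989, 0.147, -0.034], [-0.028, -0.043, -0.999]]
force: [-0.4, 0.0, -1.9]
grip_width: 49.7
```

```bash
python3 st.py
```

```text
47.0167 [410.03 323.78 136.46] 8.48 tilt z [-0.0382 -0.0336 -0.9987] [-0.4  0.  -1.9] [-0.   -0.1   0.01] 49.7 [ 0.002 -0.018 -0.045 -0.002  0.014  0.   ] [ 0.5101  0.1817  1.6799 -0.011   1.3298  0.3644]
```

Call:
drive_tool(plan=[[0.8,0,0,6,0],[0.8,0,0,9,0],[0.8,0,0,9,0],[0.8,0,0,9,0],[0.8,0,0,9,0],[0.8,0,0,9,0],[0.8,0,0,9,0],[0.8,0,0,6,0],[0.8,0,0,0,0],[0.8,0,0,0,0]])

```text
clock: 47.85
tool_pos: [415.0, 326.7, 220.3]
ee_rot: [[-0.148, 0.989, -0.023], [0.989, 0.148, -0.025], [-0.021, -0.027, -0.999]]
force: [-0.3, 0.5, -2.6]
grip_width: 49.9
```

```bash
python3 st.py
```

```text
47.85 [414.97 326.7  220.3 ] 8.5 tilt z [-0.0231 -0.0251 -0.9994] [-0.3  0.5 -2.6] [-0.05 -0.09 -0.05] 49.9 [-0.001 -0.011 -0.014 -0.     0.006 -0.001] [ 0.5103  0.1077  1.5849 -0.0106  1.4814  0.3627]
```

Call:
drive_tool(plan=[[0.8,0,0,-36,0],[0.8,0,0,0,0],[0.8,0,0,0,0],[0.8,0,0,-30,0],[0.8,0,0,0,0],[0.8,0,0,0,0],[0.8,0,0,0,0],[0.8,0,0,-36,0],[0.8,0,0,0,0],[0.8,0,0,0,0]])

```text
clock: 48.68
tool_pos: [421.0, 330.3, 127.7]
ee_rot: [[-0.148, 0.989, -0.011], [0.989, 0.148, -0.018], [-0.016, -0.013, -1.0]]
force: [0.6, 1.1, -2.4]
grip_width: 49.8
```

```bash
python3 st.py
```

```text
48.6833 [421.03 330.25 127.69] 8.53 tilt z [-0.0109 -0.0182 -0.9998] [ 0.6  1.1 -2.4] [ 0.03 -0.14 -0.04] 49.8 [-0.     0.029  0.049 -0.001  0.015  0.   ] [ 0.5106  0.1938  1.6842 -0.011   1.2821  0.3649]
```

Relative tilt is now under 1°. Centring and descending slowly.

Call:
drive_tool(plan=[[0.8,-0.5,2,-4,-0.2],[0.8,-0.5,3,-6,-0.2],[0.8,-0.5,3,-7,-0.2],[0.8,-0.5,3,-7,-0.1],[0.8,-0.5,2,-7,0],[0.8,0,1,-6,0],[0.8,0,0,-4,0],[0.8,0,0,-2,0],[0.8,0,0,0,0],[0.8,0,0,0,0]])

```text
clock: 49.52
tool_pos: [422.6, 348.9, 88.1]
ee_rot: [[-0.136, 0.991, -0.001], [0.991, 0.136, -0.012], [-0.012, -0.003, -1.0]]
force: [-0.0, 0.7, -2.1]
grip_width: 49.7
```

```bash
python3 st.py
```

```text
49.5167 [422.55 348.94  88.07] 7.8 tilt z [-0.0014 -0.0124 -0.9999] [-0.   0.7 -2.1] [-0.05 -0.14 -0.02] 49.7 [ 0.001  0.007  0.005 -0.001 -0.002  0.   ] [ 0.5389  0.258   1.6953 -0.0107  1.1959  0.4067]
```

Call:
drive_tool(plan=[[0.8,-1,-0.5,-4,0],[0.8,-1.2,-0.6,-6,0],[0.8,-1.2,-0.6,-6,0],[0.8,-1,-0.5,-6,0],[0.8,-0.6,0,-4,0],[0.8,0,0,-2,0],[0.8,0,0,0,0],[0.8,0,0,0,0]])

```text
clock: 50.18
tool_pos: [416.9, 345.9, 57.1]
ee_rot: [[-0.135, 0.991, -0.002], [0.991, 0.135, -0.013], [-0.012, -0.003, -1.0]]
force: [0.2, 0.2, -2.6]
grip_width: 50.0
```

```bash
python3 st.py; python3 ov.py u
```

```text
50.1833 [416.87 345.89  57.06] 7.76 tilt z [-0.0016 -0.0127 -0.9999] [ 0.2  0.2 -2.6] [-0.06 -0.14 -0.05] 50.0 [-0.001  0.005  0.006 -0.001 -0.003 -0.001] [ 0.5396  0.2867  1.7321 -0.0111  1.1306  0.4088]
side 163.75 247.25
top 51.5 198.75
```

View pics/u_side.png

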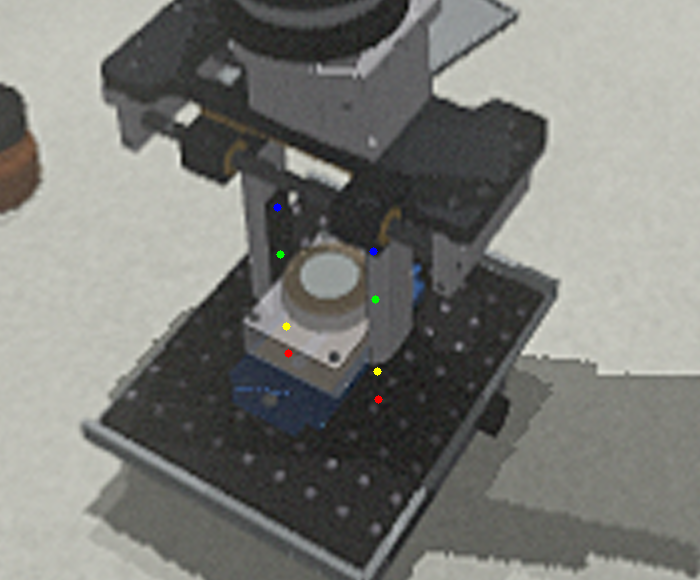

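```bash
python3 - <<'E'
from fit import *
t=get_image("top");s=get_image("side")
P=[rectpts(50,64,28),rectpts(48,104,8)]
for z in(66,67.9,69): print(fit((415,347,.136,z),P,[s],0,10,.1), fit((415,347,.136,z),P,[t,s],0,10,.1))
E
```

```text
(array([4.18432710e+02, 3.45612591e+02, 1.36848858e-01, 6.60000000e+01]), np.float64(396.6515923306177)) (array([4.17705731e+02, 3.45675982e+02, 1.17055364e-01, 6.60000000e+01]), np.float64(764.4208445593084))
(array([4.17318987e+02, 3.46713833e+02, 1.37110707e-01, 6.79000000e+01]), np.float64(394.45881871924627)) (array([4.17202050e+02, 3.45907152e+02, 1.21333823e-01, 6.79000000e+01]), np.float64(757.1471323115231))
(array([4.16569821e+02, 3.47139423e+02, 1.43333006e-01, 6.90000000e+01]), np.float64(393.21979196754046)) (array([4.16774885e+02, 3.46433335e+02, 1.35634249e-01, 6.90000000e+01]), np.float64(730.7234731813857))
```

Call:
drive_tool(plan=[[0.8,0,0.5,-3,0],[0.8,0,0.2,-2,0],[0.8,0,0,0,0]], squeeze=10)

```text
clock: 50.63
tool_pos: [418.2, 347.5, 53.2]
ee_rot: [[-0.135, 0.991, 0.001], [0.991, 0.135, -0.011], [-0.011, -0.0, -1.0]]
force: [-0.3, -0.0, -3.2]
grip_width: 49.6
```

The cameras put the held carrier about 2 mm beyond the seat centre in x, so I'll shift it back before contact.

Call:
drive_tool(plan=[[0.8,-1.5,-0.5,0,0],[0.8,-1,-0.3,-1,0],[0.8,-0.3,0,-1,0],[0.8,0,0,-0.5,0]])

```text
clock: 50.97
tool_pos: [415.2, 346.7, 50.5]
ee_rot: [[-0.135, 0.991, 0.001], [0.991, 0.135, -0.011], [-0.011, -0.0, -1.0]]
force: [0.4, -0.5, -2.3]
grip_width: 49.6
```

```bash
python3 st.py
```

```text
50.9667 [415.19 346.68  50.53] 7.77 tilt z [ 0.0015 -0.0108 -0.9999] [ 0.4 -0.5 -2.3] [ 0.01 -0.12  0.1 ] 49.6 [ 0.001  0.006  0.007 -0.001 -0.012 -0.001] [ 0.5424  0.292   1.7413 -0.0112  1.1127  0.4119]
```

Call:
drive_tool(plan=[[0.8,0,0,-0.8,0],[0.8,0,0,-0.6,0]])

```text
clock: 51.13
tool_pos: [415.2, 347.0, 49.6]
ee_rot: [[-0.135, 0.991, 0.002], [0.991, 0.135, -0.01], [-0.01, 0.0, -1.0]]
force: [-0.3, 0.5, 0.1]
grip_width: 49.8
```

Call:
drive_tool(plan=[[0.8,0,0,-0.8,0],[0.8,0,0,-0.6,0]], squeeze=6)

```text
clock: 51.3
tool_pos: [415.2, 347.2, 49.2]
ee_rot: [[-0.135, 0.991, 0.002], [0.991, 0.135, -0.01], [-0.01, 0.0, -1.0]]
force: [-3.6, -2.4, 4.3]
grip_width: 49.9
```

```bash
python3 st.py
```

```text
51.3 [415.25 347.18  49.17] 7.76 tilt z [ 0.0015 -0.0102 -0.9999] [-3.6 -2.4  4.3] [-0.36  0.4  -0.02] 49.9 [ 0.     0.003 -0.003 -0.003  0.004  0.001] [ 0.5428  0.2943  1.7415 -0.0106  1.1097  0.4122]
```

Call:
drive_tool(plan=[[0.8,0,0,-0.7,0],[0.44,0,0,0,0],[0.4,0,0,0,0],[0.3,0,0,0,0],[0.1,0,0,0,0],[0,0,0,0,0],[0,0,0,0,0],[0,0,0,0,0]])

```text
clock: 51.97
tool_pos: [417.7, 348.2, 49.5]
ee_rot: [[-0.135, 0.991, 0.007], [0.991, 0.135, -0.008], [-0.009, 0.005, -1.0]]
force: [-0.1, 0.5, 0.7]
grip_width: 86.4
```

Call:
drive_tool(plan=[[0,0,0,6,0],[0,0,0,14,0],[0,0,0,20,0],[0,0,0,22,0],[0,0,0,20,0],[0,3,-3,10,-0.4],[0,8,-9,0,-1.5],[0,14,-15,0,-1.5],[0,18,-20,0,-1.5],[0,20,-22,0,-1.5]])

```text
clock: 52.8
tool_pos: [478.7, 277.5, 145.3]
ee_rot: [[-0.023, 1.0, 0.002], [1.0, 0.023, -0.009], [-0.009, 0.002, -1.0]]
force: [0.8, -0.1, -0.4]
grip_width: 94.0
```

```bash
python3 st.py
```

```text
52.8 [478.69 277.5  145.3 ] 1.35 tilt z [ 0.0025 -0.0087 -1.    ] [ 0.8 -0.1 -0.4] [ 0.01 -0.04 -0.03] 94.0 [-0.647  0.145 -0.162 -0.004  0.008 -0.313] [ 0.3749  0.1998  1.6379 -0.0093  1.3048  0.3539]
```

Call:
drive_tool(plan=[[0,17,-19,0,-1.5],[0,12,-14,0,-1],[0,7,-8,0,-1],[0,3,-3,0,-0.5],[0,0,0,0,0],[0,0,0,0,0]])

```text
clock: 53.3
tool_pos: [522.0, 222.1, 139.9]
ee_rot: [[0.065, 0.998, -0.004], [0.998, -0.065, -0.013], [-0.013, -0.003, -1.0]]
force: [0.7, -0.0, 0.1]
grip_width: 94.1
```

```bash
python3 st.py; cat > m2.py <<'E'
from fit import *
import sys
t=get_image("top");s=get_image("side")
P=[rectpts(50,64,28),rectpts(48,104,8)]
for n,i in(("round/rocker",(415,347,.136,60)),("four/tray",(616,118,-.107,3)),("two/imager",(418.5,-351.2,.115,70)))if len(sys.argv)<3 else [("x",eval(sys.argv[2]))]:
    for lab,ims in(("top",[t]),("side",[s]),("both",[t,s])):
        p,v=fit(i,P,ims,0,12,.12);print(n,lab,p.round(3),round(v))
cv2.imwrite(f"pics/{sys.argv[1]}_top.png",cv2.resize(t["image"],None,fx=1.4,fy=1.4));cv2.imwrite(f"pics/{sys.argv[1]}_side.png",cv2.resize(s["image"],None,fx=1.4,fy=1.4))
E
python3 m2.py v
```

```text
53.3 [522.03 222.13 139.93] -3.74 tilt z [-0.0038 -0.0131 -0.9999] [ 0.7 -0.   0.1] [-0.07 -0.02 -0.02] 94.1 [-0.007  0.008  0.007  0.003 -0.     0.005] [ 0.2573  0.2386  1.6024 -0.0121  1.3075  0.3257]
round/rocker top [4.15194e+02 3.47480e+02 1.04000e-01 6.00000e+01] 544
round/rocker side [4.14471e+02 3.47819e+02 1.49000e-01 6.00000e+01] 750
round/rocker both [4.14699e+02 3.47537e+02 1.32000e-01 6.00000e+01] 1278
four/tray top [ 6.19086e+02  1.17600e+02 -1.07000e-01  3.00000e+00] 473
four/tray side [ 6.11672e+02  1.23677e+02 -9.90000e-02  3.00000e+00] 499
four/tray both [ 6.10865e+02  1.19063e+02 -1.16000e-01  3.00000e+00] 903
two/imager top [ 4.18130e+02 -3.51948e+02  1.06000e-01  7.00000e+01] 786
two/imager side [ 4.18470e+02 -3.50899e+02  1.28000e-01  7.00000e+01] 535
two/imager both [ 4.18126e+02 -3.51769e+02  1.05000e-01  7.00000e+01] 1311
```

View pics/v_top.png

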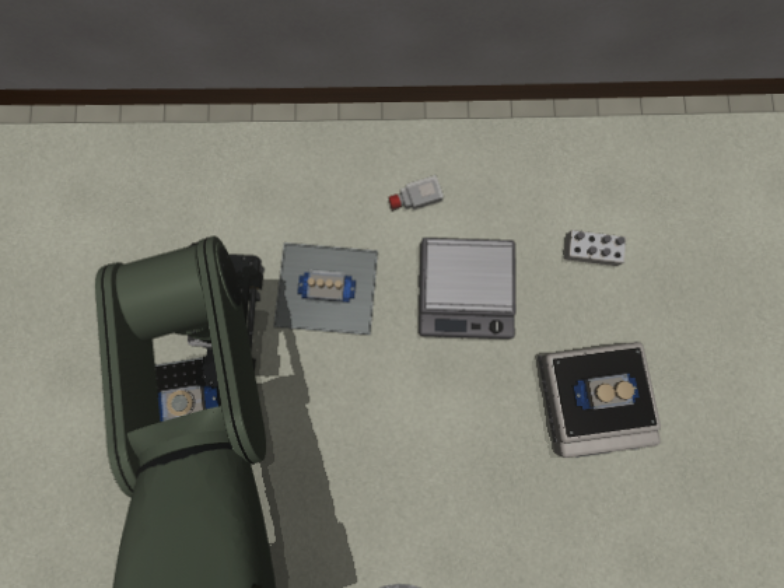

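View pics/v_side.png

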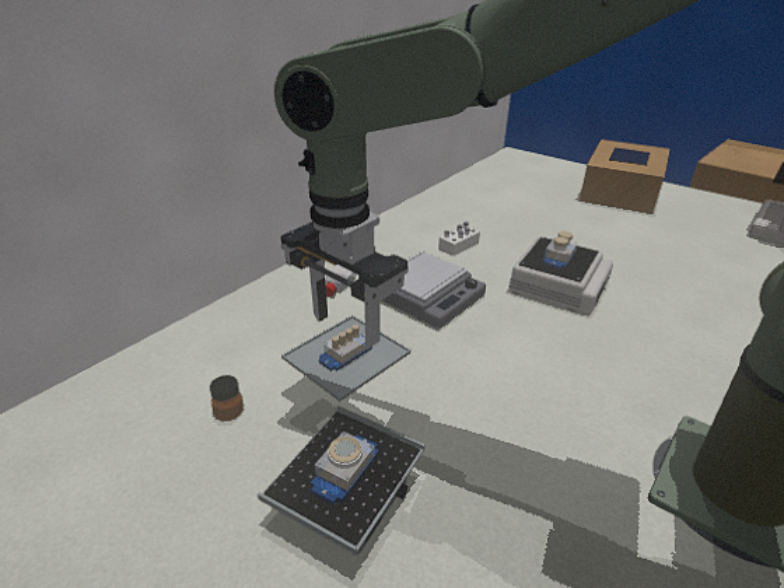

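The top view shows two on the imager and four centred on the tray. The side view shows round centred on the rocker, within about 0.6 mm of its seat centre. Bystanders are unmoved. Fetching four.

Call:
drive_tool(plan=[[0,7,-8,0,-0.3],[0,11,-12,0,-0.4],[0,14,-15,-2,-0.4],[0,15,-16,-3,-0.4],[0,14,-15,-4,-0.4],[0,11,-12,-5,-0.3],[0,8,-9,-6,-0.2],[0,4,-5,-6,0],[0,2,-2,-5,0],[0,0,0,-3,0]])

```text
clock: 54.23
tool_pos: [614.3, 123.7, 105.5]
ee_rot: [[0.101, 0.995, 0.001], [0.995, -0.101, -0.013], [-0.013, 0.002, -1.0]]
force: [-0.6, -1.0, 0.6]
grip_width: 94.1
```

Call:
drive_tool(plan=[[0,0,0,0,0],[0,0,0,0,0]])

```text
clock: 54.4
tool_pos: [612.4, 124.3, 103.5]
ee_rot: [[0.1, 0.995, -0.003], [0.995, -0.1, -0.012], [-0.013, -0.002, -1.0]]
force: [-0.2, 0.2, 0.4]
grip_width: 94.2
```

```bash
python3 st.py
```

```text
54.4 [612.43 124.29 103.48] -5.75 tilt z [-0.0033 -0.0125 -0.9999] [-0.2  0.2  0.4] [-0.02 -0.09  0.06] 94.2 [ 0.01   0.005  0.014  0.004 -0.001 -0.001] [ 0.069   0.389   1.486  -0.0128  1.2708  0.1731]
```

Tilt is very small here. Centring by (+5, -7) and descending slowly, since 113 mm remain.

Call:
drive_tool(plan=[[0,0.7,-1,-5,-0.2],[0,0.7,-1.2,-7,-0.2],[0,0.7,-1.2,-8,0],[0,0.7,-1.2,-9,0],[0,0.7,-1,-9,0],[0,0.5,-0.5,-9,0],[0,0,0,-8,0],[0,0,0,-6,0],[0,0,0,-3,0],[0,0,0,0,0]])

```text
clock: 55.23
tool_pos: [614.0, 120.3, 31.8]
ee_rot: [[0.104, 0.995, -0.006], [0.995, -0.104, -0.012], [-0.013, -0.005, -1.0]]
force: [0.1, -0.6, 0.1]
grip_width: 93.8
```

```bash
python3 st.py
```

```text
55.2333 [613.97 120.33  31.83] -5.95 tilt z [-0.0059 -0.012  -0.9999] [ 0.1 -0.6  0.1] [ 0.01 -0.06  0.02] 93.8 [-0.001  0.01   0.005 -0.    -0.002  0.   ] [ 0.0621  0.4755  1.5271 -0.0127  1.1455  0.1712]
```

Call:
drive_tool(plan=[[0,0.6,-0.6,-5,0],[0,0.6,-0.6,-7,0],[0,0.6,-0.6,-8,0],[0,0.6,-0.6,-7,0],[0,0.4,-0.4,-5,0],[0,0,0,-3,0],[0,0,0,-1,0],[0,0,0,0,0]])

```text
clock: 55.9
tool_pos: [617.9, 117.1, -7.6]
ee_rot: [[0.104, 0.995, -0.004], [0.995, -0.104, -0.012], [-0.012, -0.003, -1.0]]
force: [0.8, 0.5, -0.2]
grip_width: 94.1
```

```bash
python3 st.py; python3 ov.py x
```

```text
55.9 [617.87 117.15  -7.57] -5.97 tilt z [-0.0044 -0.0119 -0.9999] [ 0.8  0.5 -0.2] [-0.03 -0.04 -0.03] 94.1 [-0.001  0.004  0.003  0.    -0.    -0.001] [ 0.0566  0.5334  1.5353 -0.0132  1.078   0.167 ]
side 164.75 167.25
top 151.25 117.75
```

View pics/x_side.png

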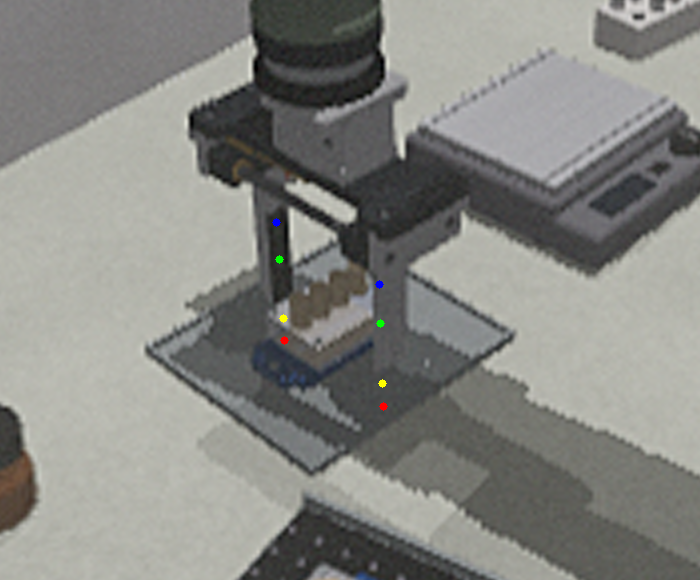

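The fingers straddle carrier four symmetrically. A little lower, then grip.

Call:
drive_tool(plan=[[0,0,0.2,-2.5,0],[0,0,0,-1.5,0],[0.4,0,0,0,0],[0.4,0,0,0,0],[0.5,0,0,0,0],[0.5,0,0,0,0],[0.6,0,0,0,0],[0.8,0,0,0,0],[0.8,0,0,0,0],[0.8,0,0,0,0]], squeeze=20)

```text
clock: 56.83
tool_pos: [618.9, 117.8, -9.5]
ee_rot: [[0.104, 0.995, -0.002], [0.995, -0.104, -0.012], [-0.012, -0.001, -1.0]]
force: [0.5, -0.0, -0.8]
grip_width: 50.2
```

```bash
python3 st.py
```

```text
56.8333 [618.87 117.8   -9.5 ] -5.94 tilt z [-0.0019 -0.0116 -0.9999] [ 0.5 -0.  -0.8] [-0.04 -0.03 -0.  ] 50.2 [ 0.    -0.001 -0.001 -0.001  0.     0.001] [ 0.0574  0.5364  1.5353 -0.013   1.0725  0.1674]
```

Call:
drive_tool(plan=[[0.8,0,0,3,0],[0.8,0,0,6,0],[0.8,0,0,10,0],[0.8,0,0,13,0],[0.8,0,0,14,0],[0.8,0,0,14,0],[0.8,0,0,14,0],[0.8,0,-4,12,0],[0.8,0,-8,8,0],[0.8,0,-13,4,0.2]])

```text
clock: 57.67
tool_pos: [616.1, 93.5, 96.8]
ee_rot: [[0.097, 0.995, -0.004], [0.995, -0.097, -0.011], [-0.012, -0.003, -1.0]]
force: [-0.4, 0.3, -3.1]
grip_width: 49.7
```

```bash
python3 st.py
```

```text
57.6667 [616.12  93.46  96.75] -5.55 tilt z [-0.0043 -0.0112 -0.9999] [-0.4  0.3 -3.1] [-0.03 -0.07  0.05] 49.7 [-0.269 -0.129  0.027 -0.015  0.075 -0.316] [ 0.0183  0.3928  1.4957 -0.0117  1.2576  0.1187]
```

Call:
drive_tool(plan=[[0.8,0,-18,1,0.3],[0.8,0,-22,1,0.3],[0.8,0,-24,1,0.4],[0.8,0,-24,1,0.4],[0.8,0,-24,1,0.4],[0.8,0,-24,1,0.4],[0.8,0,-20,1,0.3],[0.8,0,-16,0,0.2],[0.8,0,-12,0,0.1],[0.8,0,-8,0,0]])

```text
clock: 58.5
tool_pos: [616.3, -115.1, 114.5]
ee_rot: [[0.047, 0.999, 0.006], [0.999, -0.046, -0.016], [-0.015, 0.007, -1.0]]
force: [0.5, -0.3, -2.5]
grip_width: 49.8
```

```bash
python3 st.py
```

```text
58.5 [ 616.31 -115.11  114.53] -2.66 tilt z [ 0.0063 -0.0156 -0.9999] [ 0.5 -0.3 -2.5] [-0.03 -0.08 -0.02] 49.8 [-0.173  0.023 -0.044  0.008  0.018 -0.159] [-0.3151  0.3713  1.4859 -0.0135  1.2736 -0.2647]
```

Call:
drive_tool(plan=[[0.8,1,-5,-2,0],[0.8,2,-4,-4,0],[0.8,2,-3,-6,0],[0.8,1.5,-2,-7,0],[0.8,1,-1,-7,0],[0.8,0,0,-5,0],[0.8,0,0,-2,0],[0.8,0,0,0,0],[0.8,0,0,0,0]])

```text
clock: 59.25
tool_pos: [623.1, -128.9, 75.8]
ee_rot: [[0.045, 0.999, 0.002], [0.999, -0.045, -0.013], [-0.013, 0.003, -1.0]]
force: [-0.8, 0.6, -2.5]
grip_width: 50.0
```

```bash
python3 st.py
```

```text
59.25 [ 623.06 -128.93   75.83] -2.55 tilt z [ 0.0021 -0.0127 -0.9999] [-0.8  0.6 -2.5] [-0.   -0.07 -0.05] 50.0 [ 0.008  0.01   0.007  0.001 -0.004 -0.   ] [-0.3335  0.4338  1.4852 -0.012   1.2165 -0.2848]
```

Tilt is nearly identical to that at the grasp. Continuing to just above the plate.

Call:
drive_tool(plan=[[0.8,0.5,-1.5,-4,0],[0.8,0.7,-2,-5,0],[0.8,0.6,-2,-5,0],[0.8,0.4,-1.5,-5,0],[0.8,0,-0.5,-4,0],[0.8,0,0,-2,0],[0.8,0,0,0,0],[0.8,0,0,0,0]])

```text
clock: 59.92
tool_pos: [625.8, -136.9, 48.6]
ee_rot: [[0.044, 0.999, 0.003], [0.999, -0.044, -0.013], [-0.013, 0.004, -1.0]]
force: [-0.1, 0.1, -2.4]
grip_width: 49.7
```

```bash
python3 st.py; python3 ov.py y; python3 - <<'E'
from fit import *
s=get_image("side");t=get_image("top");z=52+sensors.state()["tool_pos"][2]-39.5;print(z)
P=[rectpts(50,64,28),rectpts(48,104,8)]
print(fit((625,-137,-.05,z),P,[s],0,12,.1)); print(fit((625,-137,-.05,z),P,[s,t],0,12,.1))
print(fit((625,-137,-.05,52),[rectpts(126,152,0)],[s],0,12,.1))
E
```

```text
59.9167 [ 625.85 -136.92   48.62] -2.52 tilt z [ 0.003  -0.0129 -0.9999] [-0.1  0.1 -2.4] [-0.07 -0.08 -0.01] 49.7 [-0.     0.007  0.002  0.    -0.    -0.002] [-0.344   0.4731  1.4908 -0.0121  1.1706 -0.2953]
side 219.0 108.0
top 251.5 108.5
61.74174052628506
(array([ 6.24511836e+02, -1.31206858e+02, -1.17843734e-01,  6.17417405e+01]), np.float64(370.06519277096345))
(array([ 6.23428426e+02, -1.33322618e+02, -1.29080393e-01,  6.17417405e+01]), np.float64(578.7209020102523))
(array([ 6.24386891e+02, -1.35189668e+02, -3.86879890e-02,  5.20000000e+01]), np.float64(304.34120498450966))
```

View pics/y_side.png

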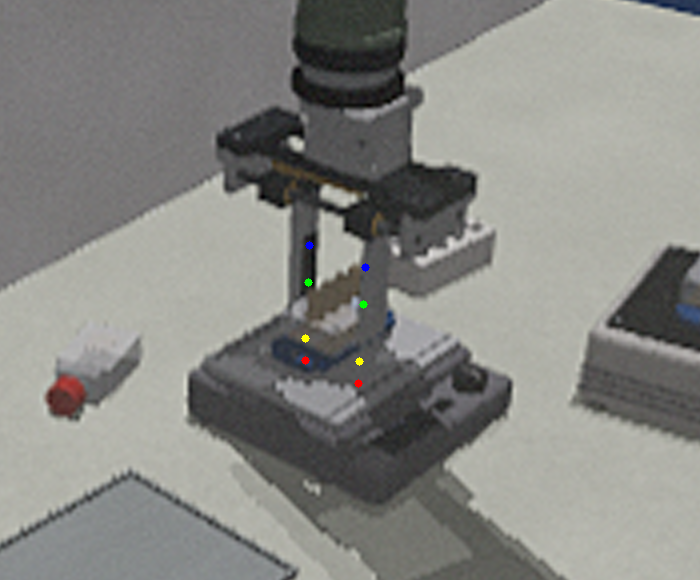

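View pics/y_top.png

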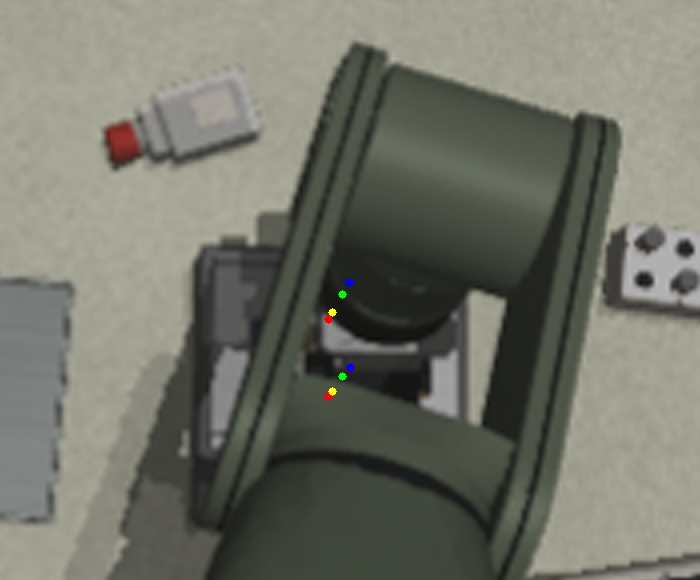

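The view is cluttered, so the held-carrier fit is poor (its yaw is clearly wrong). I'll go by the measured TCP, which agreed within 1–2 mm on the earlier placings. Lowering.

Call:
drive_tool(plan=[[0.8,-0.2,0,-3,-0.3],[0.8,-0.2,0,-3,0],[0.8,0,0,-1,0],[0.8,0,0,0,0]], squeeze=10)

```text
clock: 60.45
tool_pos: [626.6, -137.0, 42.6]
ee_rot: [[0.049, 0.999, 0.006], [0.999, -0.049, -0.014], [-0.014, 0.006, -1.0]]
force: [-0.0, -0.8, -2.8]
grip_width: 50.0
```

```bash
python3 st.py
```

```text
60.45 [ 626.57 -136.99   42.59] -2.82 tilt z [ 0.0057 -0.014  -0.9999] [-0.  -0.8 -2.8] [ 0.   -0.09  0.01] 50.0 [0.001 0.002 0.004 0.001 0.001 0.   ] [-0.3437  0.4799  1.495  -0.0123  1.1567 -0.2895]
```

Call:
drive_tool(plan=[[0.8,-0.9,0,-1,0],[0.8,-0.4,0,-1,0],[0.8,-0.2,0,-0.6,0]])

```text
clock: 60.7
tool_pos: [625.0, -136.9, 39.7]
ee_rot: [[0.049, 0.999, 0.006], [0.999, -0.049, -0.014], [-0.014, 0.006, -1.0]]
force: [-0.3, -1.0, -1.2]
grip_width: 50.1
```

Call:
drive_tool(plan=[[0.8,-0.3,0,-0.8,0],[0.8,0,0,-0.6,0]], squeeze=6)

```text
clock: 60.87
tool_pos: [625.0, -137.0, 39.6]
ee_rot: [[0.049, 0.999, 0.006], [0.999, -0.049, -0.014], [-0.014, 0.007, -1.0]]
force: [-2.1, -0.0, 1.5]
grip_width: 50.0
```

```bash
python3 st.py
```

```text
60.8667 [ 624.97 -136.97   39.64] -2.82 tilt z [ 0.0063 -0.014  -0.9999] [-2.1 -0.   1.5] [ 0.08  0.34 -0.01] 50.0 [ 0.002  0.002 -0.002  0.001  0.001  0.001] [-0.3446  0.4803  1.5014 -0.0121  1.1494 -0.2904]
```

Contact at z = 39.6, where 39.5 was expected. Releasing and going clear.

Call:
drive_tool(plan=[[0.8,0,0,-0.5,0],[0.44,0,0,0,0],[0.4,0,0,0,0],[0.3,0,0,0,0],[0.1,0,0,0,0],[0,0,0,0,0],[0,0,0,0,0],[0,0,0,0,0]])

```text
clock: 61.53
tool_pos: [627.5, -138.0, 41.2]
ee_rot: [[0.049, 0.999, 0.012], [0.999, -0.049, -0.016], [-0.016, 0.013, -1.0]]
force: [-0.1, 0.1, -0.2]
grip_width: 86.3
```

Call:
drive_tool(plan=[[0,0,0,6,0],[0,0,0,14,0],[0,0,0,20,0],[0,0,0,22,0],[0,0,0,22,0],[0,-3,6,15,0],[0,-9,12,8,0],[0,-14,14,4,0],[0,-18,14,0,0],[0,-20,14,0,0]])

```text
clock: 62.37
tool_pos: [564.0, -79.3, 160.7]
ee_rot: [[0.054, 0.998, 0.017], [0.998, -0.053, -0.018], [-0.017, 0.018, -1.0]]
force: [-0.6, 0.5, 1.0]
grip_width: 93.9
```

Call:
drive_tool(plan=[[0,-20,14,0,0],[0,-20,14,0,0],[0,-20,14,0,0],[0,-18,12,0,0],[0,-14,8,0,0],[0,-10,4,0,0],[0,-5,0,0,0],[0,0,0,0,0],[0,0,0,0,0]])

```text
clock: 63.12
tool_pos: [449.8, -7.9, 166.0]
ee_rot: [[0.051, 0.998, 0.024], [0.999, -0.05, -0.019], [-0.017, 0.025, -1.0]]
force: [0.3, 0.2, 0.1]
grip_width: 94.0
```

```bash
python3 st.py; sed -i 's/("four\/tray",(616,118,-.107,3))/("four\/warmer",(625,-137,-.05,52))/' m2.py; python3 m2.py z; python3 - <<'E'
from fit import *
t=get_image("top");print(fit((625,-137,-.05,52),[rectpts(126,152,0)],[t],0,12,.1))
cv2.imwrite("pics/z2.png",np.hstack([cv2.resize(t["image"][165:245,290:380],(398,354),interpolation=cv2.INTER_CUBIC),cv2.resize(t["image"][245:325,95:185],(398,354),interpolation=cv2.INTER_CUBIC)]))
E
```

```text
63.1167 [449.82  -7.9  165.96] -2.88 tilt z [ 0.024  -0.0187 -0.9995] [0.3 0.2 0.1] [-0.04 -0.05  0.01] 94.0 [-0.004 -0.014  0.002 -0.001  0.002 -0.004] [-0.1993 -0.0667  1.8773 -0.014   1.3038 -0.1454]
round/rocker top [4.14806e+02 3.46711e+02 1.23000e-01 6.00000e+01] 774
round/rocker side [4.14422e+02 3.47843e+02 1.50000e-01 6.00000e+01] 716
round/rocker both [4.14628e+02 3.47155e+02 1.34000e-01 6.00000e+01] 1464
four/warmer top [ 6.19358e+02 -1.36289e+02 -6.50000e-02  5.20000e+01] 705
four/warmer side [ 6.18776e+02 -1.27890e+02 -6.30000e-02  5.20000e+01] 640
four/warmer both [ 6.19515e+02 -1.36278e+02 -6.80000e-02  5.20000e+01] 1250
two/imager top [ 4.18025e+02 -3.51861e+02  1.08000e-01  7.00000e+01] 767
two/imager side [ 4.18305e+02 -3.50432e+02  1.39000e-01  7.00000e+01] 534
two/imager both [ 4.18281e+02 -3.51661e+02  1.24000e-01  7.00000e+01] 1291
(array([ 6.24843221e+02, -1.36999457e+02, -5.03108670e-02,  5.20000000e+01]), np.float64(402.85729576700453))
```

View pics/z_top.png

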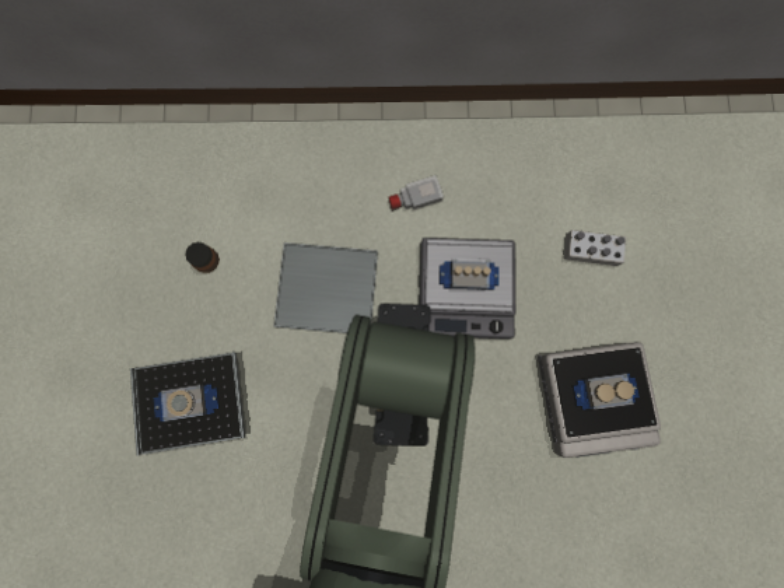

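View pics/z_side.png

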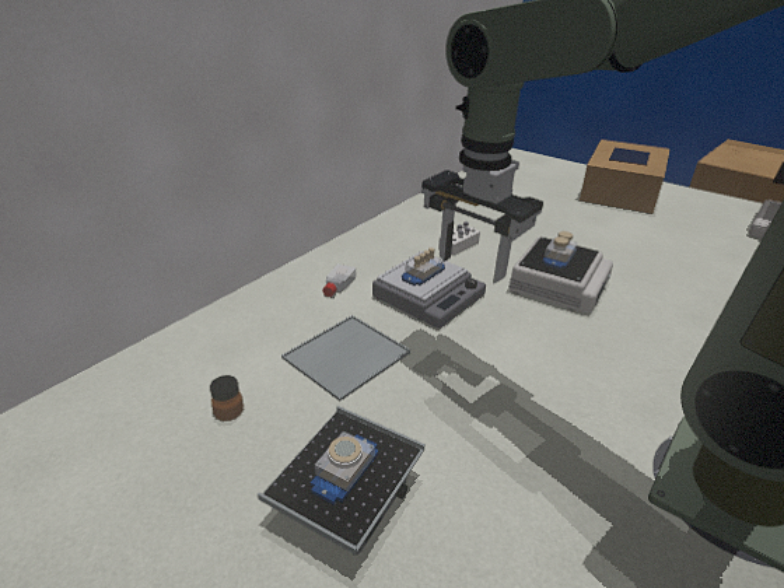

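View pics/z2.png

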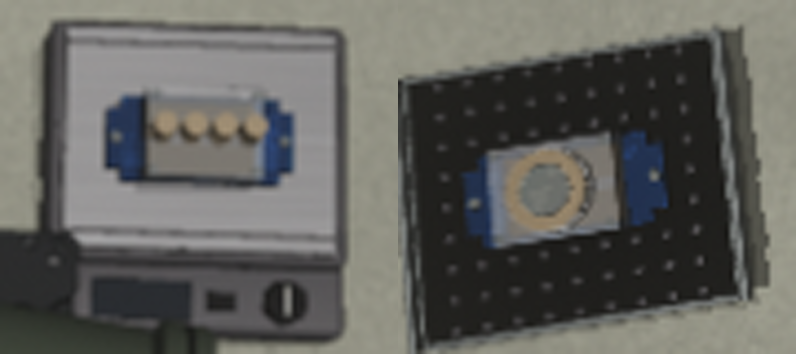

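On the warmer, the edge fit puts carrier four at x≈619.4, while the TCP read 625.0 at release and the plate centre is 624.8. The earlier carrier there showed the same kind of gap, so the fit may be biased against the bright plate. Checking with the blue base colour in a rectified view.

```bash
cat > rect.py <<'E'
from h import *
import sys
d=get_image("top")
out=[]
for n,x,y,a,z0,(px,py) in(("warm",624.85,-137,-.05,52,(126,152)),("img",418.5,-351.3,.113,70,(130,150)),("rock",415.1,347,.136,60,(144,176))):
    c,s=np.cos(a),np.sin(a);g=np.mgrid[-80:80.1:.4,-95:95.1:.4]
    X=x+g[0]*c-g[1]*s;Y=y+g[0]*s+g[1]*c
    W=[]
    for z in(z0,z0+8,z0+28):
        u=proj(np.c_[X.ravel(),Y.ravel(),np.full(X.size,z)],d).astype(np.float32).reshape(*X.shape,2)
        W.append(cv2.remap(d["image"],u[...,0],u[...,1],cv2.INTER_LINEAR))
    w=W[1].astype(int);m=(w[...,0]-w[...,2]>35)
    m&=(abs(g[0])<45)&(abs(g[1])<70)
    gx,gy=g[0][m],g[1][m]
    for lab,k in(("all",gy==gy),("+y",gy>34),("-y",gy<-34)):
        if k.sum(): print(n,lab,k.sum(),"x",np.percentile(gx[k],[2,50,98]).round(1),"y",np.percentile(gy[k],[1,99]).round(1))
    im=W[1].copy()
    def box(im,hx,hy,col): cv2.rectangle(im,(int((95-hy)/.4),int((80-hx)/.4)),(int((95+hy)/.4),int((80+hx)/.4)),col,1)
    box(im,24,52,(0,255,0));im2=W[0].copy();box(im2,px/2,py/2,(0,0,255));im3=W[2].copy();box(im3,25,32,(0,255,255))
    out.append(np.hstack([im2[:,::1],im,im3])[60:340])
cv2.imwrite("pics/%s.png"%sys.argv[1],cv2.resize(np.vstack(out),(790,590)))
E
python3 rect.py rr
```

```text
warm all 6198 x [-22.   -3.2  19.6] y [-50.2  49.4]
warm +y 3187 x [-21.7  -2.   20. ] y [34.6 49.8]
warm -y 3003 x [-22.4  -4.   19.2] y [-50.6 -35. ]
img all 4900 x [-20.8   0.4  21.6] y [-51.   50.6]
img +y 3676 x [-21.2  -0.4  21.4] y [34.2 50.6]
img -y 1095 x [-20.    6.4  22. ] y [-51.4 -41.4]
rock all 5959 x [-22.   -0.8  20.4] y [-51.4  48.6]
rock +y 1773 x [-20.4  -2.   15. ] y [38.2 49. ]
rock -y 3968 x [-22.4  -0.8  20.8] y [-51.8 -34.2]
```

View pics/rr.png

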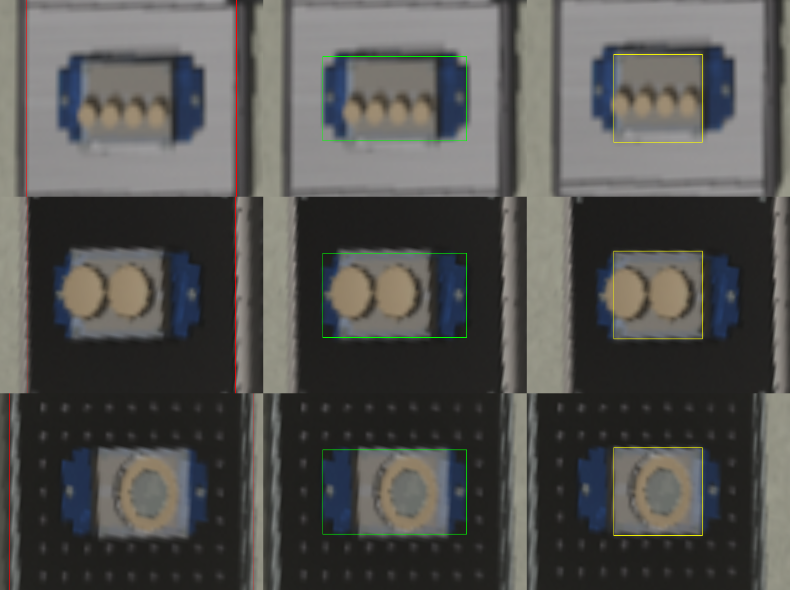

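The blue bases measure within about 1.2 mm in x and 1.4 mm in y of all three seat centres. On the warmer the base matches the expected outline to about 1 mm and 0.5°, so the edge fit had locked onto a shadow. The arm is clear, so I'm handing in.

```bash
python3 -c "
from cell import workorder,sensors
print(workorder.sign_off(), sensors.state()['clock'])"
```

```text
the job is handed in; nothing more can be done
the job is handed in; nothing more can be done
```

All three carriers are on their new stations and the job is handed in at about 63 s of the 109 s allowed. The two-cap carrier is on the imager, the four-fitting one on the warming plate (it was parked on the tray meanwhile), and the round-chamber one on the rocker.

**Last checks**
- **Centring:** in the top view the blue bases lie within about 1.2 mm in x and 1.4 mm in y of the seat centres. Yaw looks square to within about 1°.
- **Surroundings:** the tray is empty, the flask, jar and tube rack look unmoved, and the arm is clear with the gripper open.
- **Set-down:** I lowered each carrier in sub-millimetre steps until I felt contact. The highest contact force I read was about 8 N.

**What disagreed or went wrong**
- **Fingertip height:** the tips were about 30 mm higher than the TCP reading implied. My first close on the four-fitting carrier was above its block and touched nothing. I corrected this from both views, and every set-down height then agreed within about 0.5 mm.
- **Tool tilt:** the tool tilted by up to about 3° during the carries. I brought it under 1° across the jaws before each set-down. About 1–2° remained about the jaw axis, and the carriers settled flat from that on contact.
- **Warming plate fit:** the edge fit put the carrier about 5 mm off centre in x. The base-colour check and the TCP reading both put it within about 1 mm, so I took the fit as thrown off by a shadow.
- **Side camera:** it was several mm off along its viewing direction for the far stations, so I relied on the top view for x and y there.

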